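# Pack cleaned microscope objectives into a lidded dry dish

### The arm

A 6-joint arm with a two-finger parallel gripper is mounted at the origin on a cart in front of the work surface, level with it; the furniture and walls round the work are solid. World frame = base frame: x ahead of the robot, y to its left, z up, the work surface at z = 0. Lengths are in m, angles in rad, forces in N, time in s.
With the tool pointing down it reaches from about 0.25 to 0.725 m from the base axis. Payload 4 kg.
Tool frame: the origin (TCP) lies at the very end of the fingers, on their centre line; the grasp point (between the pads) lies 19 mm behind it; z points along the fingers, y is the line along which they close (so a half turn about z gives the same grasp; the last joint's range is limited). The gripper opens to 85 mm and grips with 20 to 120 N. Pads are 22 mm wide; open, the fingers measure 114 mm over their backs; the gripper's body (76 mm by 85 mm) begins 54 mm behind the grasp point. The pads swing forward as they close: fully open they stand 13 mm farther back than shut.
Start: joints at [-1.329, 0.241, 0.005, 1.335, 0, 1.571], TCP at [0.12, -0.485, 0.231] pointing down, gripper open.
Joint ranges: [-2.72, 2.72], [-1.05, 1.87], [-1.09, 1.28], [-1.99, 2.15], [-1.42, 1.44], [-3.14, 3.14]. Speed limits (rad/s): [2.79, 2.79, 3.14, 3.14, 3.14, 3.14].

### API

Orientations are given as a unit quaternion [x, y, z, w].
In Python, from workcell import bot, vision, workorder gives the robot as it stands.
- The arm moves only by the shell command python3 -m creep 'ROWS' [OPENING]. ROWS is JSON, a list of rows, each a list of 2 entries, a list of its own where there are three numbers: the shift along the tool's x, y, z in mm, then the turn, a rotation vector about the tool's x, y, z in rad. In form: [[[dx, dy, dz], [wx, wy, wz]], ...]. A call has 1 to 12 rows; each row shifts and turns the commanded pose from where the row before left it, along the tool's axes as they then stand; what a row does not reach is not made up. A row lasts 1/8 s, in which the tool goes at most 62.5 mm and 10.7 degrees, less where a joint would pass 70% of its speed; a pose out of reach is approached as far as the arm can. A call is refused whole if a number of a shift passes 62.5 or a number of a turn 0.188, either way. A call with a gripper value outside its range is refused whole. OPENING is the finger opening in mm, from 0 to 85.4, set as the call begins (- or left out, the last holds). The fingers move at their own pace and stop on an object; the grip force is fixed at half the most. Time passes only in rows, so rows that do not move let the fingers close. It gives the time, the measured TCP pose, the force, the opening and the grip force at its end, in the units of the state.
- bot.get_obs(): the state, without advancing time (a new reading comes with each control period).
- vision.camera(name): name is "scene" or "top" or "wrist"; returns a dict with "image" (400x640x3 uint8, blue, green, red), "z_map" (400x640 float32, m along the optical axis (not along the pixel's ray), 0 where there is no reading), "K" (3x3 intrinsics, pixels), "rvec" (rotation vector, rad) and "tvec" (3), from world to camera coordinates, as OpenCV has them; the wrist camera has in their place "tool_from_camera" (4x4, takes a point from camera to tool coordinates, whose origin is the TCP and whose axes are the flange's). Camera axes: x right, y down, z forward; pixel columns grow to the right and rows downward; lengths in m; the calibration is good to about 2 mm. A picture is of the moment at which its call begins: read the wrist's pose just before it.
- workorder.job_done(): hands the job in; it is judged then, once.
Trained networks look in a picture, given as the dict that the camera call returned (one of the last four; its "shot" number tells which), for a name from the list of things; names that differ only in an ending like _2 or _b are one class to them, and where a whole thing is asked for, a point or a joint stands for the part that bears it (a point fixed in the world has none). Each returns a list of dicts, best first, with "score" (0 to 1); they miss things now and then, are a little off and sometimes report something else, mostly with a low value. They report only what shows in the picture. A call takes as long as a camera call.
- vision.spot_in(picture, query): "position" ([column, row] in pixels, amid what is visible of it).
- vision.place_of(picture, query): "position" ([column, row] in pixels: a listed point, or the origin of a listed thing).
The state is a dict: "clock": time; "joint_pos": joint angles; "joint_vel": joint speeds; "tau": joint torques, N m; "eef_pos": TCP position; "tool_rot": TCP orientation; "ft_force": force on the tool from outside, world axes, zero at the start; "ft_torque": the same for the moment, N m; "grip_width": finger opening in m; "grasp_force": force on a finger pad.
Only numpy, scipy, OpenCV 4.12 (cv2) and the standard library are available. Lean on these libraries where they do the work, as an engineer would, in place of code of your own. Each camera call takes 0.05 s, during which the arm holds its last target. There are 200 camera calls.

### The job

The cleaned microscope objectives and a fresh desiccant canister (blue window) lie loose in the bench tray, where they roll at a touch; pack them away dry and free of dust. Take the lid off the glass dish by tipping it up on one edge first, keep it low (never more than a hand's breadth, 10 cm, above the dish) and lay it down flat, knob up, clear of the dish; lay the spent canister (orange window) from the dish out in the tray, lay every objective and the fresh canister on their sides in the grooves of the dish's blue cradle, and last set the lid back flat and centred on the dish. Leave the forceps and the timer beside the tray where they are.

Things in the scene. Friction and masses are not known exactly. Their poses are not given: they have to be found in the camera images.
- tray: light grey bench tray, 300 (x) x 400 (y) x 15 mm, fixed. Origin: centre of its underside, on the worktop. Its floor is 5 mm above the worktop; all round runs a rim 6 mm wide and 15 mm high (above the worktop) that stops whatever rolls. To its right stands a pink basket, 100 mm high, over all of world x > 0.475, y < 0.07: keep the gripper's body clear of it.
- dish: round clear glass dish, loose in the tray, 150 mm outer diameter, 38 mm high, wall 3.5 mm, about 0.55 kg. Origin: centre of its underside; z up. Inside is a blue cradle pad, its top 12 mm above the dish's underside, with two straight grooves along the dish's own x axis, at y = +25 and y = -25 mm.
- groove_a (a point): middle of the groove at y = +25 mm of the dish, at the height (19 mm above the dish's underside) where the axis of an objective or canister lying in it comes to rest. The frame's x runs along the groove. Its rounded edges (radius 4 mm) run 10 mm either side of the middle, from x = -52 to +52 mm; room for two parts end to end, centred at x = -25 and +25 mm.
- groove_b (a point): the same for the groove at y = -25 mm of the dish.
- lid: clear glass lid, black knob, 163 mm across, about 0.12 kg, loose. Origin: centre of the underside of its 4 mm plate; z towards the knob. A skirt (inner radius 78.5 mm) hangs 12 mm below that, round the dish with 3.5 mm of play. Knob on the axis, 18 mm thick, 4 to 29 mm above the origin. The origin is 38 mm above the dish's when seated, 12 mm above the tray floor when laid there.
- objective_red: microscope objective with a red ring, a metal barrel lying on its side, 43 mm long, about 70 g; it rolls freely. Origin on its axis; its x axis runs along it towards the lens nose. Barrel 22 mm in diameter from x = -15 to +11 mm (grip here), a 19 mm threaded end to x = -21 mm, a narrow nose (13 mm) to x = +22 mm. Its axis is 11 mm above what it lies on. May be absent.
- objective_yellow: microscope objective with a yellow ring, a metal barrel lying on its side, 43 mm long, about 70 g; it rolls freely. Origin on its axis; its x axis runs along it towards the lens nose. Barrel 22 mm in diameter from x = -15 to +11 mm (grip here), a 19 mm threaded end to x = -21 mm, a narrow nose (13 mm) to x = +22 mm. Its axis is 11 mm above what it lies on. May be absent.
- objective_green: microscope objective with a green ring, a metal barrel lying on its side, 43 mm long, about 70 g; it rolls freely. Origin on its axis; its x axis runs along it towards the lens nose. Barrel 22 mm in diameter from x = -15 to +11 mm (grip here), a 19 mm threaded end to x = -21 mm, a narrow nose (13 mm) to x = +22 mm. Its axis is 11 mm above what it lies on. May be absent.
- canister_fresh: fresh desiccant canister: cylinder with white ends and a blue window, 22 mm in diameter, 40 mm long, about 30 g, lying on its side loose in the tray; it rolls freely. Origin: its centre; x along its axis.
- canister_spent: spent desiccant canister: the same with an orange window; it starts lying in groove_a of the closed dish, anywhere along it.
- forceps: thin steel forceps, 16 x 126 x 8 mm, lying on the worktop left of the tray; bystander. Origin: centre of its underside.
- timer: white bench timer, 58 x 66 x 19 mm, standing on the worktop left of the tray, near the front edge; bystander. Origin: centre of its underside.

How it is judged:
By the outcome, as a careful person would: the job done as asked, in the order asked, and still so for the second after the job is handed in, with the robot touching nothing.
Of objective_red, objective_yellow, objective_green only 2 to 3 are there at a start; the rules pass over those that are not, and their reading is None.
At some moment in a run one of objective_red, objective_yellow, objective_green, canister_fresh may be knocked a few centimetres aside while the robot is not near it.
Once in a run the grip may slacken for a moment while it holds something.
It also fails if it takes over 210 s, if anything falls off the work surface, if the arm or the gripper's body presses on something with over 40 N, if the wrist force passes 120 N, or if a joint passes its speed limit or range.

## Working session

There is one attempt and no reset: what is moved stays moved. The work goes in short steps, Python scripts to look and compute and a shell command to move; the robot and the scene stay as the last step left them, time stands still between calls to the robot, and variables do not carry over. Pictures are saved under pics/ and viewed, at most 14 in all, crops included, and the job is handed in when it is done.

```bash
ls; mkdir -p pics; cat > h.py <<'E'
import numpy as np, cv2
from scipy.spatial.transform import Rotation as R
from workcell import bot, vision, workorder
def ext(p,obs=None):
    "world_from_cam 4x4"
    if 'rvec' in p:
        T=np.eye(4);T[:3,:3]=cv2.Rodrigues(np.array(p['rvec'],float))[0];T[:3,3]=np.ravel(p['tvec']);return np.linalg.inv(T)
    T=np.eye(4);T[:3,:3]=R.from_quat(obs['tool_rot']).as_matrix();T[:3,3]=obs['eef_pos'];return T@p['tool_from_camera']
def shot(name):
    o=bot.get_obs();p=vision.camera(name);p['W']=ext(p,o);return p
def ray(p,px):
    d=np.linalg.inv(p['K'])@[px[0],px[1],1.];return p['W'][:3,3],p['W'][:3,:3]@d
def onz(p,px,z):
    c,d=ray(p,px);return c+d*(z-c[2])/d[2]
def dep(p,px):
    u,v=int(round(px[0])),int(round(px[1]));zz=p['z_map'][max(v-1,0):v+2,max(u-1,0):u+2];zz=zz[zz>0]
    c,d=ray(p,px);return c+d*np.median(zz) if len(zz) else None
def cloud(p):
    v,u=np.mgrid[0:400,0:640];d=np.stack([u,v,np.ones_like(u)],-1)@np.linalg.inv(p['K']).T
    return (d*p['z_map'][...,None])@p['W'][:3,:3].T+p['W'][:3,3]
def tri(r):
    A=np.zeros((3,3));b=np.zeros(3)
    for c,d in r:
        d=d/np.linalg.norm(d);M=np.eye(3)-np.outer(d,d);A+=M;b+=M@c
    return np.linalg.solve(A,b)
def proj(p,X):
    q=np.linalg.inv(p['W'])@np.append(X,1);q=p['K']@q[:3];return q[:2]/q[2]
E
cat > a.py <<'E'
from h import *
np.set_printoptions(precision=4,suppress=True)
o=bot.get_obs();print(o['eef_pos'],o['tool_rot'],o['clock'])
t=shot('top');s=shot('scene')
for n,p in(('top',t),('scene',s)):cv2.imwrite(f'pics/{n}0.png',p['image']);print(n,p['W'][:3,3],p['K'][0,0])
for q in 'dish lid groove_a groove_b objective_red objective_yellow objective_green canister_fresh canister_spent tray forceps timer'.split():
    a=vision.place_of(t,q);b=vision.place_of(s,q)
    for n,p,l in(('t',t,a),('s',s,b)):
        for e in l[:2]:print(q,n,round(e['score'],2),np.round(e['position']),dep(p,e['position']))
    if a and b:print('   tri',tri([ray(t,a[0]['position']),ray(s,b[0]['position'])]))
E
python3 a.py
```

```text
pics
[ 0.1196 -0.4848  0.2304] [ 0.9927  0.1206 -0.0001 -0.001 ] 0.0
top [0.4716 0.3531 0.9054] 475.6770549242707
scene [-0.1329  0.8452  0.6471] 516.9763935401597
dish s 0.66 [344. 193.] [0.545  0.2822 0.0466]
lid t 0.8 [392. 161.] [0.5984 0.2296 0.0725]
lid s 0.95 [348. 171.] [0.6009 0.2257 0.051 ]
   tri [0.6014 0.226  0.0509]
groove_a s 0.68 [341. 188.] [0.562  0.275  0.0469]
groove_b s 0.68 [341. 188.] [0.562  0.275  0.0469]
objective_red t 0.71 [296. 241.] [0.4582 0.4007 0.0285]
objective_red s 0.54 [326. 246.] [0.4529 0.3994 0.0255]
   tri [0.4567 0.3993 0.023 ]
objective_green t 0.68 [338. 232.] [0.4729 0.3251 0.0272]
objective_green s 0.65 [349. 230.] [0.4629 0.3365 0.0262]
   tri [0.4737 0.3256 0.0141]
canister_fresh t 0.59 [380. 235.] [0.4684 0.2477 0.0278]
canister_fresh s 0.63 [380. 216.] [0.4623 0.2554 0.0223]
canister_fresh s 0.17 [257. 291.] [0.4423 0.5583 0.0157]
   tri [0.4691 0.247  0.0145]
tray t 0.83 [353. 186.] [0.5603 0.2941 0.0073]
tray s 0.96 [333. 210.] [0.555  0.3025 0.0049]
tray s 0.69 [231. 266.] [0.5416 0.5555 0.0017]
   tri [ 0.5623  0.2947 -0.0029]
forceps t 0.7 [219. 192.] [0.5505 0.5496 0.0008]
forceps t 0.55 [392. 165.] [0.5947 0.2264 0.0499]
forceps s 0.39 [229. 266.] [ 0.5435  0.5583 -0.0003]
   tri [ 0.5522  0.5531 -0.0098]
timer t 0.71 [217. 237.] [0.4655 0.549  0.0182]
timer s 0.87 [256. 292.] [0.4394 0.5624 0.0169]
   tri [ 0.4639  0.5528 -0.0082]
```

View pics/top0.png

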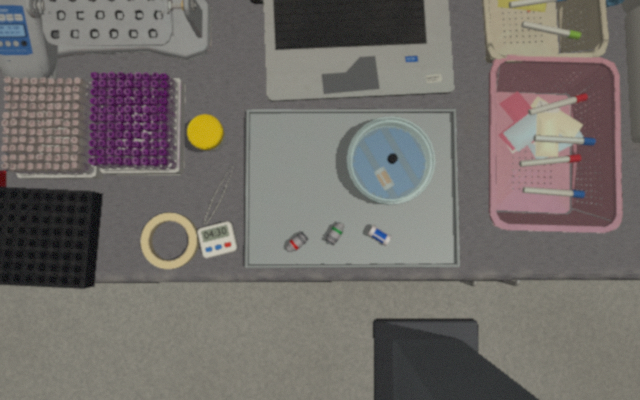

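View pics/scene0.png

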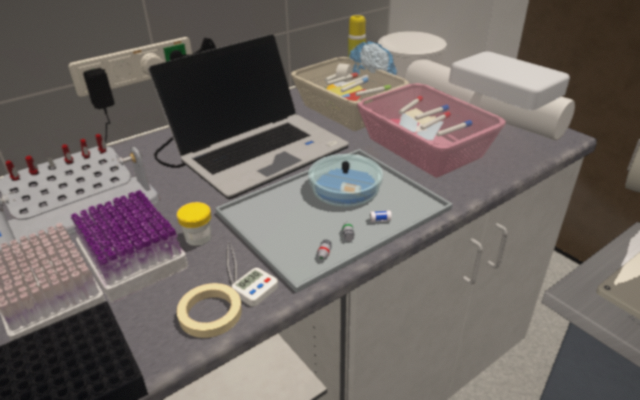

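```bash
cat >> h.py <<'E'
np.set_printoptions(precision=4,suppress=True)
def plan(pos,yaw=None,tilt=None):
    "rows from measured pose: turn then shift (mm, in turned tool frame)"
    o=bot.get_obs();Rc=R.from_quat(o['tool_rot']);M=Rc.as_matrix()
    y0=np.arctan2(M[1,0],M[0,0]);Rt=Rc
    if yaw is not None:
        Rt=R.from_matrix([[np.cos(yaw),np.sin(yaw),0],[np.sin(yaw),-np.cos(yaw),0],[0,0,-1]])
        print('turn',(Rc.inv()*Rt).as_rotvec())
    d=(np.array(pos)-o['eef_pos'])*1000
    print('shift(turned)',Rt.inv().apply(d),'yaw',round(y0,4),'world d',d,'|d|',np.linalg.norm(d),'q1,q6',o['joint_pos'][0],o['joint_pos'][5],'eef',np.array(o['eef_pos']))
E
python3 -c "
from h import *
p=shot('wrist');print(p['tool_from_camera'],p['K'])
plan([0.5,0.2,0.33],1.93)"
```

```text
[[ 0.0006 -0.9453 -0.3262  0.0837]
 [ 1.      0.0006  0.0003 -0.0004]
 [-0.0001 -0.3262  0.9453 -0.1429]
 [ 0.      0.      0.      1.    ]] [[343.4522   0.     315.8597]
 [  0.     343.4522 197.4149]
 [  0.       0.       1.    ]]
turn [-0.0001 -0.     -1.6882]
shift(turned) [508.0316 596.9676 -98.7191] yaw 0.2418 world d [380.2796 685.4589  98.7191] |d| 790.0708361039693 q1,q6 -1.3289869899661868 1.5708143655323696 eef [ 0.1197 -0.4855  0.2313]
```

```bash
python3 -m creep '[[[0,0,-20],[0,0,-0.17]],[[0,0,-20],[0,0,-0.17]],[[0,0,-20],[0,0,-0.17]],[[0,0,-20],[0,0,-0.17]],[[0,0,-19],[0,0,-0.17]],[[0,0,0],[0,0,-0.17]],[[0,0,0],[0,0,-0.17]],[[0,0,0],[0,0,-0.17]],[[0,0,0],[0,0,-0.17]],[[0,0,0],[0,0,-0.158]]]' 40 && python3 -m creep '[[[32,37.5,0],[0,0,0]],[[32,37.5,0],[0,0,0]],[[32,37.5,0],[0,0,0]],[[32,37.5,0],[0,0,0]],[[32,37.5,0],[0,0,0]],[[32,37.5,0],[0,0,0]],[[32,37.5,0],[0,0,0]],[[32,37.5,0],[0,0,0]]]' && python3 -m creep '[[[32,37.5,0],[0,0,0]],[[32,37.5,0],[0,0,0]],[[32,37.5,0],[0,0,0]],[[32,37.5,0],[0,0,0]],[[32,37.5,0],[0,0,0]],[[32,37.5,0],[0,0,0]],[[32,37.5,0],[0,0,0]],[[32,37.5,0],[0,0,0]],[[0,0,0],[0,0,0]],[[0,0,0],[0,0,0]]]'
cat > w.py <<'E'
import sys
from h import *
o=bot.get_obs();print(o['eef_pos'],o['clock'],o['ft_force'],o['grip_width'],o['grasp_force'])
w=shot('wrist');cv2.imwrite(f'pics/{sys.argv[1]}.png',w['image'])
for q in sys.argv[2:]:
    n,z=q.split(':') if ':' in q else (q,'0.016')
    for f in('place_of','spot_in'):
        for e in getattr(vision,f)(w,n)[:2]:print(n,f,round(e['score'],2),np.round(e['position']),'onz',onz(w,e['position'],float(z)),'dep',dep(w,e['position']))
E
python3 w.py w1 lid:0.043 dish:0.005 groove_a:0.024 groove_b:0.024 objective_red objective_green objective_yellow canister_fresh canister_spent:0.024
```

```text
clock: 2.6
eef_pos: [0.1197, -0.4855, 0.3303]
tool_rot: [0.567, 0.823, 0.0, 0.0]
ft_force: [0.0, 0.9, -0.6]
grip_width: 0.0399
grasp_force: 0.0
clock: 3.6
eef_pos: [0.3112, -0.139, 0.3306]
tool_rot: [0.57, 0.822, 0.0, 0.001]
ft_force: [0.1, -1.0, -1.2]
grip_width: 0.0396
grasp_force: 0.0
clock: 4.85
eef_pos: [0.5012, 0.2044, 0.33]
tool_rot: [0.569, 0.822, -0.001, -0.0]
ft_force: [-1.3, -0.9, -0.3]
grip_width: 0.0404
grasp_force: 0.0
[0.5012 0.2044 0.33  ] 4.85 [-1.3264 -0.8912 -0.2925] 0.040383074845258375 0.0
lid place_of 0.83 [400. 157.] onz [0.6044 0.2327 0.043 ] dep [0.598  0.2351 0.0636]
lid spot_in 0.93 [399. 153.] onz [0.6011 0.2372 0.043 ] dep [0.5996 0.2377 0.0477]
objective_green place_of 0.63 [331.  40.] onz [0.4726 0.3311 0.016 ] dep [0.4726 0.3299 0.0269]
objective_green spot_in 0.67 [331.  37.] onz [0.4716 0.3347 0.016 ] dep [0.4716 0.3335 0.0266]
canister_fresh place_of 0.91 [307. 103.] onz [0.4702 0.2514 0.016 ] dep [0.4703 0.2521 0.0262]
canister_fresh spot_in 0.67 [304. 102.] onz [0.4665 0.2509 0.016 ] dep [0.4666 0.2516 0.0264]
canister_spent spot_in 0.45 [329.  36.] onz [0.469  0.3338 0.024 ] dep [0.469  0.3334 0.0269]
```

View pics/w1.png

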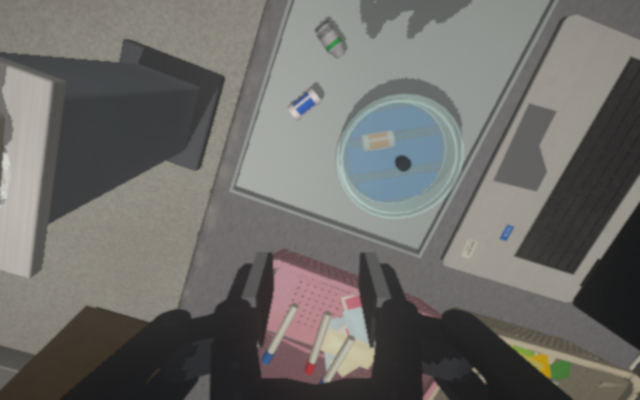

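```bash
cat > k.py <<'E'
from h import *
w=shot('wrist');t=shot('top')
for p,c in((w,(402,161)),(t,(392,159))):
    im=p['image'].max(2);m=np.zeros(im.shape,np.uint8);m[c[1]-14:c[1]+15,c[0]-14:c[0]+15]=1
    m=(m>0)&(im<60);v,u=np.nonzero(m);P=cloud(p)[m];print(len(u),u.mean(),v.mean(),np.median(P,0),P[:,2].max())
    Q=P[P[:,2]>0.06];print('top pts',len(Q),Q.mean(0));
    C=cloud(p);g=(np.hypot(C[...,0]-.6,C[...,1]-.23)<.1)&(abs(C[...,2]-.046)<.006)
    q=C[g][:,:2];h=cv2.minEnclosingCircle(q.astype(np.float32));print('plate',g.sum(),np.median(C[g][:,2]),h)
for a,b in(((355,147),(436,129)),((362,181),(425,171))):
    A=onz(w,a,.02);B=onz(w,b,.02);print(A,B,np.degrees(np.arctan2(*(B-A)[1::-1])))
cv2.imwrite('pics/dz.png',cv2.resize(w['image'][85:225,325:475],None,fx=4,fy=4,interpolation=cv2.INTER_CUBIC))
plan([0.6,.228,.12])
E
python3 k.py
```

```text
k.py:5: RuntimeWarning: Mean of empty slice.
  m=(m>0)&(im<60);v,u=np.nonzero(m);P=cloud(p)[m];print(len(u),u.mean(),v.mean(),np.median(P,0),P[:,2].max())
  ret = ret.dtype.type(ret / rcount)
  return _methods._mean(a, axis=axis, dtype=dtype,
  ret = um.true_divide(
Traceback (most recent call last):
  File "k.py", line 5, in <module>
    m=(m>0)&(im<60);v,u=np.nonzero(m);P=cloud(p)[m];print(len(u),u.mean(),v.mean(),np.median(P,0),P[:,2].max())
                                                                                                  ~~~~~~~~~~^^
ValueError: zero-size array to reduction operation maximum which has no identity
```

```bash
sed -i "s/(im<60)/(im<im[c[1]-14:c[1]+15,c[0]-14:c[0]+15].min()+40)/; s/for p,c in((w,(402,161)),(t,(392,159)))/for p,c in((w,(402,161)),)/; s/;t=shot('top')//" k.py; python3 k.py
```

```text
183 401.91803278688525 163.0601092896175 [0.6015 0.231  0.0716] 0.47312402201227227
top pts 181 [0.601  0.231  0.0729]
plate 12456 0.04734367814536747 ((0.6032801270484924, 0.2294497936964035), 0.08143655210733414)
[0.5503 0.222  0.02  ] [0.6402 0.2811 0.02  ] 33.32205986842738
[0.5775 0.182  0.02  ] [0.6522 0.2252 0.02  ] 30.05305804914789
shift(turned) [-12.7623 100.3371 210.2537] yaw 1.9298 world d [  98.407    23.2883 -210.2635] |d| 233.31745957902206 q1,q6 0.38751731909558496 1.599284679023962 eef [0.5016 0.2047 0.3303]
```

View pics/dz.png

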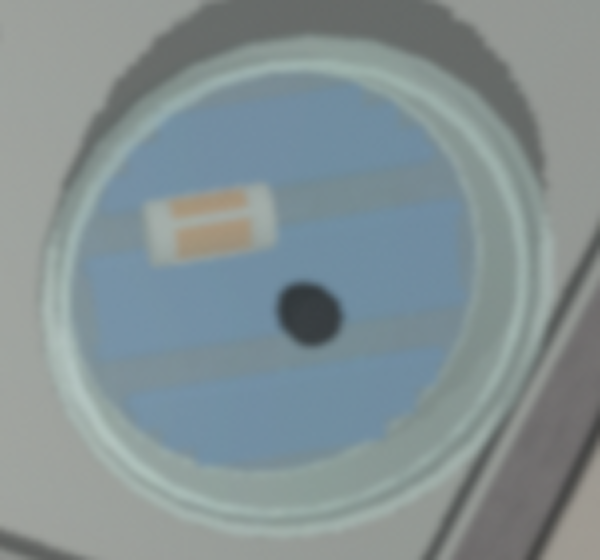

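```bash
python3 -m creep '[[[-2,17.2,36],[0,0,0]],[[-2,17.2,36],[0,0,0]],[[-2,17.2,36],[0,0,0]],[[-2,17.2,36],[0,0,0]],[[-2,17.2,36],[0,0,0]],[[-1.6,17,36],[0,0,0]],[[0,0,4],[0,0,0]],[[0,0,0],[0,0,0]]]' 40; python3 - <<'E'
from h import *
w=shot('wrist');cv2.imwrite('pics/w2.png',w['image'])
C=cloud(w);im=w['image'].max(2);m=(np.hypot(C[...,0]-.602,C[...,1]-.23)<.02)&(abs(C[...,2]-.0715)<.004)
v,u=np.nonzero(m);print(m.sum(),C[m].mean(0),C[m].min(0),C[m].max(0),u.mean(),v.mean())
plan([.602,.23,.053])
E
```

```text
clock: 6.95
eef_pos: [0.6018, 0.23, 0.1107]
tool_rot: [0.569, 0.822, -0.0, -0.0]
ft_force: [-0.6, -0.8, 1.3]
grip_width: 0.0399
grasp_force: 0.0
665 [0.6031 0.2311 0.0715] [0.595  0.2212 0.0676] [0.6124 0.239  0.0735] 319.3954887218045 231.9203007518797
shift(turned) [-0.0758 -0.5597 58.8536] yaw 1.9299 world d [ -0.4046  -0.2274 -58.8545] |d| 58.85629417795246 q1,q6 0.36501500991223734 1.5767564780131793 eef [0.6024 0.2302 0.1119]
```

View pics/w2.png

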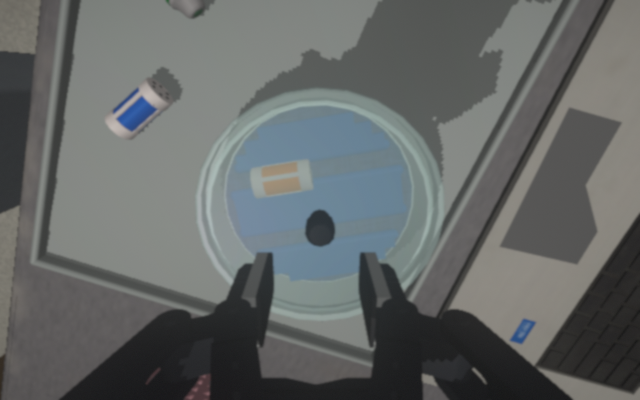

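```bash
python3 -m creep '[[[0,1,15],[0,0,0]],[[0,0,15],[0,0,0]],[[0,0,15],[0,0,0]],[[0,0,9],[0,0,0]],[[0,0,4],[0,0,0]],[[0,0,0],[0,0,0]],[[0,0,0],[0,0,0]]]' 40 && python3 -m creep '[[[0,0,0],[0,0,0]],[[0,0,0],[0,0,0]],[[0,0,0],[0,0,0]],[[0,0,0],[0,0,0]],[[0,0,0],[0,0,0]],[[0,0,0],[0,0,0]],[[0,0,0],[0,0,0]],[[0,0,0],[0,0,0]]]' 5
```

```text
clock: 7.88
eef_pos: [0.6035, 0.2306, 0.0529]
tool_rot: [0.569, 0.822, 0.0, 0.0]
ft_force: [-0.8, -0.1, 0.0]
grip_width: 0.0401
grasp_force: 0.0
clock: 8.88
eef_pos: [0.6036, 0.2306, 0.0531]
tool_rot: [0.569, 0.822, 0.001, 0.0]
ft_force: [-0.6, -0.4, 4.9]
grip_width: 0.0156
grasp_force: 58.8
```

```bash
python3 -m creep '[[[0,0.3,-2.3],[0.03,0,0]],[[0,0.3,-2.3],[0.03,0,0]],[[0,0.3,-2.3],[0.03,0,0]],[[0,0,0],[0,0,0]]]'; python3 -m creep '[[[0,0.3,-2.3],[0.03,0,0]],[[0,0.3,-2.3],[0.03,0,0]],[[0,0.3,-2.3],[0.03,0,0]],[[0,0,0],[0,0,0]],[[0,0,0],[0,0,0]]]'; python3 -c "
from h import *
w=shot('wrist');cv2.imwrite('pics/w3.png',w['image']);print(R.from_quat(bot.get_obs()['tool_rot']).as_matrix())"
```

```text
clock: 9.38
eef_pos: [0.6044, 0.2309, 0.0589]
tool_rot: [0.569, 0.821, -0.037, -0.026]
ft_force: [-0.2, -0.8, 3.0]
grip_width: 0.0155
grasp_force: 59.1
clock: 10.0
eef_pos: [0.6059, 0.2314, 0.0656]
tool_rot: [0.567, 0.819, -0.073, -0.051]
ft_force: [0.1, 0.8, 0.9]
grip_width: 0.0156
grasp_force: 59.0
[[-0.3513  0.9213 -0.1668]
 [ 0.9362  0.3457 -0.0626]
 [-0.     -0.1782 -0.984 ]]
```

View pics/w3.png

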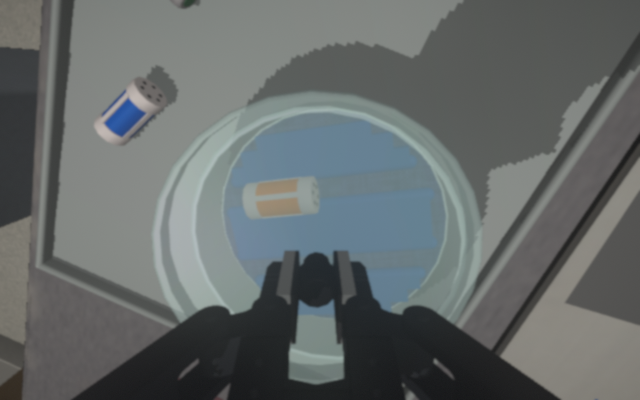

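```bash
python3 -m creep '[[[0,-0.9,-4.9],[0,0,0]],[[0,-0.9,-4.9],[0,0,0]],[[0,-0.9,-4.9],[0,0,0]],[[0,-0.9,-4.9],[0,0,0]],[[0,-0.9,-4.9],[0,0,0]],[[0,0,0],[-0.03,0,0]],[[0,0,0],[-0.05,0,0]],[[0,0,0],[-0.05,0,0]],[[0,0,0],[-0.05,0,0]],[[0,0,0],[0,0,0]],[[0,0,0],[0,0,0]]]'; python3 -c "
from h import *
plan([.58,.397,.085])"
```

```text
clock: 11.42
eef_pos: [0.6058, 0.2314, 0.0912]
tool_rot: [0.569, 0.822, -0.0, -0.0]
ft_force: [-0.7, -0.6, -1.4]
grip_width: 0.0159
grasp_force: 58.8
shift(turned) [164.0596  34.0331   6.1443] yaw 1.9298 world d [-25.7858 165.556   -6.1527] |d| 167.66503859300127 q1,q6 0.36492900125838906 1.5766846733928654 eef [0.6058 0.2314 0.0912]
```

```bash
python3 -m creep '[[[10,2,0],[0,0,0]],[[20,4.2,0],[0,0,0]],[[20,4.2,0],[0,0,0]],[[20,4.2,0],[0,0,0]],[[20,4.2,0],[0,0,0]],[[20,4.2,0],[0,0,0]],[[20,4.2,0],[0,0,0]],[[20,4.2,0],[0,0,0]],[[14,2.6,0],[0,0,0]],[[0,0,0],[0,0,0]],[[0,0,0],[0,0,0]]]'; python3 - <<'E'
from h import *
w=shot('wrist');cv2.imwrite('pics/w4.png',w['image'])
C=cloud(w);g=(np.hypot(C[...,0]-.58,C[...,1]-.397)<.085)&(abs(C[...,2]-.085)<.03)
q=C[g];A=np.c_[q[:,:2]-[.58,.397],np.ones(len(q))]
for i in range(5):
    x=np.linalg.lstsq(A,q[:,2],rcond=None)[0];r=abs(A@x-q[:,2]);k=r<max(.002,np.percentile(r,70));A,q=A[k],q[k]
print(len(q),x)
plan([.58,.397,.029])
E
```

```text
clock: 12.8
eef_pos: [0.5799, 0.3963, 0.0907]
tool_rot: [0.57, 0.822, -0.0, 0.0]
ft_force: [0.2, -0.9, -0.8]
grip_width: 0.0154
grasp_force: 58.8
50760 [ 0.0031 -0.0045  0.085 ]
shift(turned) [ 0.9362  0.3196 61.7738] yaw 1.9289 world d [ -0.0406   0.9561 -61.7744] |d| 61.781767071989314 q1,q6 0.5992218717718737 1.8119416632104928 eef [0.58   0.396  0.0908]
```

View pics/w4.png

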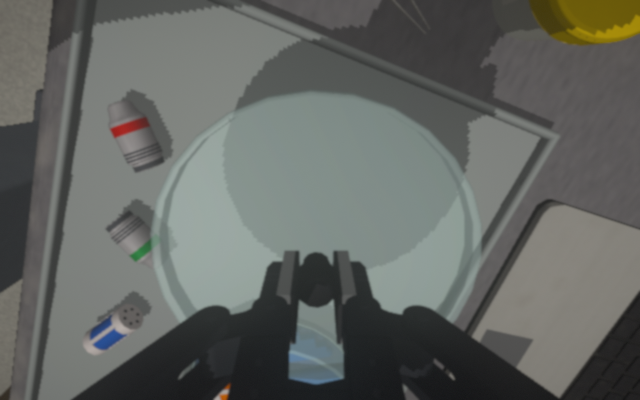

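```bash
python3 -m creep '[[[0,0,12],[0,0,0]],[[0,0,14],[0,0,0]],[[0,0,14],[0,0,0]],[[0,0,12],[0,0,0]],[[0,0,6],[0,0,0]],[[0,0,2],[0,0,0]],[[0,0,1],[0,0,0]],[[0,0,0],[0,0,0]],[[0,0,0],[0,0,0]]]'; python3 -m creep '[[[0,0,1],[0,0,0]],[[0,0,1],[0,0,0]],[[0,0,1],[0,0,0]],[[0,0,0],[0,0,0]]]'
```

```text
clock: 13.98
eef_pos: [0.5801, 0.397, 0.0304]
tool_rot: [0.57, 0.822, 0.0, 0.0]
ft_force: [0.3, -0.5, -1.0]
grip_width: 0.0155
grasp_force: 58.8
clock: 14.48
eef_pos: [0.5799, 0.3968, 0.0272]
tool_rot: [0.569, 0.822, 0.0, 0.0]
ft_force: [-1.7, -1.2, 0.4]
grip_width: 0.0159
grasp_force: 59.2
```

```bash
python3 -m creep '[[[0,0,0.6],[0,0,0]],[[0,0,0],[0,0,0]]]'; python3 -m creep '[[[0,0,0],[0,0,0]],[[0,0,0],[0,0,0]],[[0,0,0],[0,0,0]],[[0,0,0],[0,0,0]],[[0,0,-6],[0,0,0]],[[0,0,-15],[0,0,0]],[[0,0,-20],[0,0,0]],[[0,0,-30],[0,0,0]],[[0,0,-40],[0,0,0]],[[0,0,-40],[0,0,0]],[[0,0,0],[0,0,0]]]' 45; python3 - <<'E'
from h import *
plan([.53,.2,.2])
E
```

```text
clock: 14.72
eef_pos: [0.5799, 0.3969, 0.0271]
tool_rot: [0.57, 0.822, 0.0, 0.0]
ft_force: [-3.3, -2.2, 4.5]
grip_width: 0.0155
grasp_force: 59.4
clock: 16.1
eef_pos: [0.5822, 0.3985, 0.1841]
tool_rot: [0.569, 0.822, 0.005, 0.002]
ft_force: [0.6, 0.5, -0.0]
grip_width: 0.0452
grasp_force: 0.0
shift(turned) [-167.4436 -118.4563  -17.6118] yaw 1.9298 world d [ -52.2287 -198.4947   15.857 ] |d| 205.8626178605438 q1,q6 0.6001948738935451 1.8119786492416208 eef [0.5822 0.3985 0.1841]
```

```bash
python3 -m creep '[[[-17,-12.5,-1],[0,0,0]],[[-17,-12.5,-1],[0,0,0]],[[-17,-12.5,-1],[0,0,0]],[[-17,-12.5,-1],[0,0,0]],[[-17,-12.5,-1],[0,0,0]],[[-17,-12.5,-1],[0,0,0]],[[-17,-12.5,-1],[0,0,0]],[[0,0,0],[0,0,0]],[[0,0,0],[0,0,0]]]'; python3 w.py w5 lid:0.017 dish:0.005 groove_a:0.024 groove_b:0.024 objective_red objective_green canister_fresh canister_spent:0.024
```

```text
clock: 17.23
eef_pos: [0.5398, 0.2551, 0.1843]
tool_rot: [0.569, 0.822, 0.0, -0.0]
ft_force: [0.8, 0.9, 0.2]
grip_width: 0.0451
grasp_force: 0.0
[0.5398 0.2551 0.1843] 17.225 [0.8345 0.8905 0.2092] 0.04512080480139471 0.0
lid place_of 0.67 [423.  36.] onz [0.5803 0.3966 0.017 ] dep [0.5738 0.3909 0.0454]
lid spot_in 0.79 [420.  58.] onz [0.5859 0.3804 0.017 ] dep [0.5848 0.3798 0.0213]
dish place_of 0.94 [366. 214.] onz [0.6029 0.2309 0.005 ] dep [0.5992 0.2349 0.0176]
dish spot_in 0.65 [371. 220.] onz [0.6105 0.2268 0.005 ] dep [0.6066 0.2309 0.0173]
groove_a place_of 0.96 [372. 246.] onz [0.6165 0.2082 0.024 ] dep [0.6207 0.2033 0.0121]
groove_a place_of 0.9 [361. 200.] onz [0.5868 0.2488 0.024 ] dep [0.5842 0.2517 0.0342]
groove_a spot_in 0.63 [368. 223.] onz [0.6025 0.2299 0.024 ] dep [0.6047 0.2275 0.0167]
groove_b place_of 0.96 [372. 246.] onz [0.6165 0.2082 0.024 ] dep [0.6207 0.2033 0.0121]
groove_b place_of 0.9 [361. 200.] onz [0.5868 0.2488 0.024 ] dep [0.5842 0.2517 0.0342]
groove_b spot_in 0.63 [368. 223.] onz [0.6025 0.2299 0.024 ] dep [0.6047 0.2275 0.0167]
objective_green place_of 0.63 [272.  64.] onz [0.4709 0.3319 0.016 ] dep [0.4723 0.332  0.027 ]
objective_green spot_in 0.77 [270.  61.] onz [0.469  0.3339 0.016 ] dep [0.4705 0.3339 0.027 ]
canister_fresh place_of 0.59 [242. 154.] onz [0.4693 0.2493 0.016 ] dep [0.4707 0.2522 0.0265]
canister_fresh spot_in 0.85 [240. 149.] onz [0.466  0.2532 0.016 ] dep [0.4674 0.2559 0.0263]
canister_spent place_of 0.55 [342. 206.] onz [0.573  0.2368 0.024 ] dep [0.5707 0.2404 0.035 ]
canister_spent spot_in 0.77 [341. 205.] onz [0.5713 0.2376 0.024 ] dep [0.5691 0.241  0.0347]
```

View pics/w5.png

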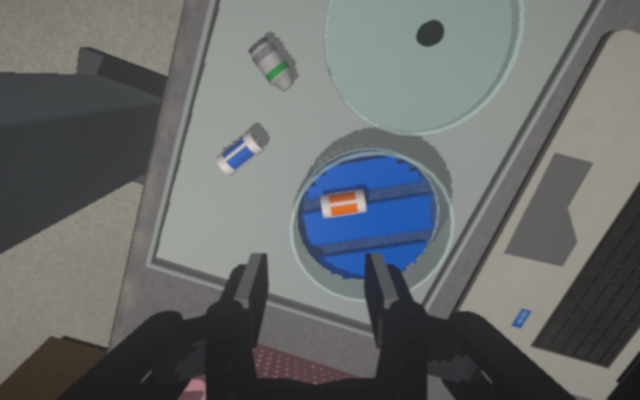

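```bash
cat >> h.py <<'E'
def cyl(p,xy,zt,r=.032):
    "axis of a lying cylinder from depth: zt = expected height of its top"
    C=cloud(p);m=(np.hypot(C[...,0]-xy[0],C[...,1]-xy[1])<r)&(C[...,2]>zt-.012)&(C[...,2]<zt+.004)
    m=m.astype(np.uint8);n,l,s,c=cv2.connectedComponentsWithStats(m);k=1+np.argmax(s[1:,4]);q=C[l==k]
    for _ in range(2):
        t=q[q[:,2]>np.percentile(q[:,2],97)-.0035]
        c=t[:,:2].mean(0);a=np.linalg.svd(t[:,:2]-c,full_matrices=False)[2][0]
    u=(q[:,:2]-c)@a;lo,hi=np.percentile(u,[.5,99.5]);n_=np.array([-a[1],a[0]])
    v=(q[:,:2]-c)@n_
    h=[np.percentile(q[(u>lo+(hi-lo)*f)&(u<lo+(hi-lo)*(f+.15)),2],95) for f in(0,.425,.85)]
    print('cyl',len(q),'mid',c+a*(lo+hi)/2,'ang',np.degrees(np.arctan2(a[1],a[0])),'len',hi-lo,'width',np.percentile(v,[1,99]),'tops lo/mid/hi',np.array(h))
    return c+a*(lo+hi)/2,a
def pad(p,c=(.602,.2285)):
    "groove yaw from dark stripes on the blue pad; centre of the dish from its wall top"
    C=cloud(p);im=p['image'].astype(int);b=im[...,0]-im[...,2]
    m=(np.hypot(C[...,0]-c[0],C[...,1]-c[1])<.055)&(C[...,2]<.0145)&(C[...,2]>.004)&(b>20)
    n,l,s,ce=cv2.connectedComponentsWithStats(m.astype(np.uint8))
    for k in np.argsort(-s[1:,4])[:3]+1:
        q=C[l==k][:,:2];cc=q.mean(0);a=np.linalg.svd(q-cc,full_matrices=False)[2][0];print('groove',len(q),cc,np.degrees(np.arctan2(a[1],a[0])),np.median(C[l==k][:,2]))
E
cat > m.py <<'E'
from h import *
p=shot('wrist');pad(p);print('spent');cyl(p,(.572,.238),.035);print('fresh');cyl(p,(.469,.25),.027);print('green');cyl(p,(.471,.332),.027)
for n in('groove_a','canister_spent'):print(n,[(round(e['score'],2),onz(p,e['position'],.024)[:2]) for e in vision.place_of(p,n)[:2]])
plan([.572,.238,.1],3.773)
E
python3 m.py
```

```text
groove 1041 [0.6158 0.2055] -150.18052497862388 0.011435916929164014
groove 604 [0.6128 0.2618] -151.43283088533184 0.011448956932355647
groove 96 [0.551  0.2257] -81.67097462043168 0.011266037936949524
spent
cyl 983 mid [0.5713 0.2403] ang -150.18383100446346 len 0.039422145616983595 width [-0.0098  0.0101] tops lo/mid/hi [0.0359 0.0351 0.0358]
fresh
cyl 1080 mid [0.4671 0.2498] ang -121.71368094257863 len 0.03985287540628049 width [-0.0102  0.0106] tops lo/mid/hi [0.0274 0.027  0.0276]
green
cyl 1332 mid [0.4719 0.3313] ang -32.694497281495 len 0.04228750471371847 width [-0.0108  0.0104] tops lo/mid/hi [0.0269 0.0277 0.0243]
groove_a [(0.88, array([0.6129, 0.2057])), (0.8, array([0.5882, 0.2499]))]
canister_spent [(0.85, array([0.5725, 0.2398]))]
turn [ 0.     -0.     -1.8433]
shift(turned) [-16.2108 -32.5091  84.2522] yaw 1.9297 world d [ 32.2748 -16.6723 -84.2522] |d| 91.74999085822529 q1,q6 0.4408660264890132 1.6527098934738542 eef [0.5397 0.2547 0.1843]
```

```bash
python3 -m creep '[[[0,0,0],[0,0,-0.1734]],[[0,0,0],[0,0,-0.1734]],[[0,0,0],[0,0,-0.1734]],[[0,0,0],[0,0,-0.1734]],[[0,0,0],[0,0,-0.1734]],[[0,0,0],[0,0,-0.1734]],[[0,0,0],[0,0,-0.1734]],[[0,0,0],[0,0,-0.1734]],[[0,0,0],[0,0,-0.1734]],[[0,0,0],[0,0,-0.1734]],[[0,0,0],[0,0,0]],[[0,0,0],[0,0,0]]]' 34; python3 - <<'E'
from h import *
p=shot('wrist');pad(p);print('spent');cyl(p,(.572,.238),.035);print('fresh');cyl(p,(.469,.25),.027)
for n in('groove_a','canister_spent'):print(n,[(round(e['score'],2),onz(p,e['position'],.024)[:2]) for e in vision.place_of(p,n)[:2]])
print([(round(e['score'],2),onz(p,e['position'],.005)[:2]) for e in vision.place_of(p,'dish')[:1]])
plan([.5715,.2403,.06],3.6635)
E
```

```text
clock: 19.73
eef_pos: [0.5398, 0.2547, 0.1842]
tool_rot: [-0.257, 0.966, 0.0, 0.0]
ft_force: [-0.1, -0.7, 0.0]
grip_width: 0.0336
grasp_force: 0.0
groove 1155 [0.6131 0.2046] 29.80874658772324 0.0114220466368819
groove 435 [0.6154 0.2638] 27.969392051083027 0.011420298581590826
groove 135 [0.5518 0.2267] 86.48163922485868 0.011264711758335821
spent
cyl 1006 mid [0.5719 0.2395] ang 30.392200946570085 len 0.03975377011020746 width [-0.0104  0.01  ] tops lo/mid/hi [0.0358 0.0354 0.0358]
fresh
cyl 1190 mid [0.4676 0.2491] ang 57.74493764652447 len 0.039677755165245916 width [-0.0104  0.0103] tops lo/mid/hi [0.0273 0.0272 0.0275]
groove_a [(0.75, array([0.5926, 0.2515]))]
canister_spent [(0.91, array([0.5731, 0.241 ]))]
[(0.77, array([0.6011, 0.2274]))]
turn [-0.      0.     -0.0006]
shift(turned) [-20.3499 -28.3007 124.243 ] yaw -2.6203 world d [  31.7496  -14.3879 -124.243 ] |d| 129.04014294437516 q1,q6 0.4408942060715887 -0.08040846477009429 eef [0.5398 0.2547 0.1842]
```

```bash
python3 -m creep '[[[-5,-7,20],[0,0,0]],[[-5,-7,20],[0,0,0]],[[-5,-7,20],[0,0,0]],[[-5.4,-7.3,20],[0,0,0]],[[0,0,20],[0,0,0]],[[0,0,20],[0,0,0]],[[0,0,20],[0,0,0]],[[0,0,15],[0,0,0]],[[0,0,6],[0,0,0]],[[0,0,4],[0,0,0]],[[0,0,0],[0,0,0]],[[0,0,0],[0,0,0]]]' 34; python3 -m creep '[[[0,0,0],[0,0,0]],[[0,0,0],[0,0,0]],[[0,0,0],[0,0,0]],[[0,0,0],[0,0,0]],[[0,0,0],[0,0,0]],[[0,0,0],[0,0,0]]]' 12
```

```text
clock: 21.42
eef_pos: [0.572, 0.2406, 0.02]
tool_rot: [-0.258, 0.966, 0.0, 0.001]
ft_force: [0.4, 0.1, 0.8]
grip_width: 0.0342
grasp_force: 0.0
clock: 22.18
eef_pos: [0.5723, 0.2403, 0.0203]
tool_rot: [-0.258, 0.966, -0.0, 0.001]
ft_force: [0.0, -2.1, 6.2]
grip_width: 0.0196
grasp_force: 58.9
```

```bash
python3 -m creep '[[[0,0,-3],[0,0,0]],[[0,0,-10],[0,0,0]],[[0,0,-14],[0,0,0]],[[0,0,-14],[0,0,0]],[[0,0,-14],[0,0,0]],[[0,0,0],[0,0,0]]]'; python3 - <<'E'
from h import *
p=shot('wrist');cv2.imwrite('pics/w6.png',p['image'])
plan([.462,.17,.012])
E
```

```text
clock: 22.92
eef_pos: [0.5728, 0.2409, 0.0764]
tool_rot: [-0.258, 0.966, 0.0, 0.002]
ft_force: [0.0, -0.1, -0.5]
grip_width: 0.0191
grasp_force: 58.7
shift(turned) [130.7889  -6.2509  62.9934] yaw -2.6194 world d [-110.1265  -70.6073  -63.2434] |d| 145.30301078781642 q1,q6 0.39808412542788324 -0.12413543378341321 eef [0.5721 0.2406 0.0752]
```

View pics/w6.png

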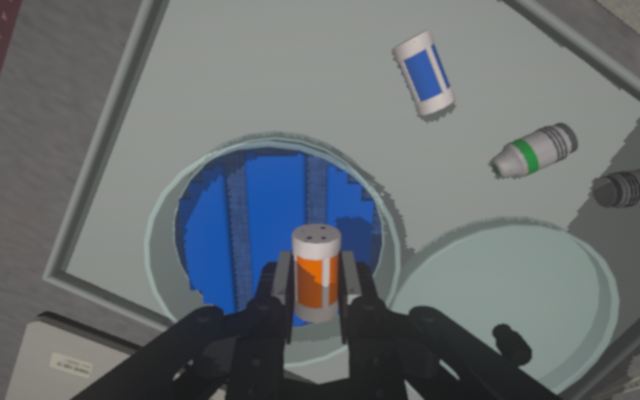

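```bash
python3 -m creep '[[[10,0,0],[0,0,0]],[[24,-1.2,0],[0,0,0]],[[24,-1.2,0],[0,0,0]],[[24,-1.2,0],[0,0,0]],[[24,-1.2,0],[0,0,0]],[[24,-1.2,0],[0,0,0]],[[0,0,14],[0,0,0]],[[0,0,20],[0,0,0]],[[0,0,16],[0,0,0]],[[0,0,8],[0,0,0]],[[0,0,3],[0,0,0]],[[0,0,0],[0,0,0]]]'; python3 -m creep '[[[0,0,1],[0,0,0]],[[0,0,0],[0,0,0]]]'
```

```text
clock: 24.48
eef_pos: [0.4621, 0.1704, 0.0132]
tool_rot: [-0.258, 0.966, 0.0, 0.0]
ft_force: [0.2, 0.4, -0.7]
grip_width: 0.0195
grasp_force: 58.7
clock: 24.72
eef_pos: [0.4622, 0.1704, 0.0126]
tool_rot: [-0.258, 0.966, 0.0, 0.0]
ft_force: [0.3, -0.8, -0.8]
grip_width: 0.0192
grasp_force: 58.7
```

```bash
python3 -m creep '[[[0,0,0.6],[0,0,0]],[[0,0,0],[0,0,0]],[[0,0,0],[0,0,0]],[[0,0,0],[0,0,0]]]' 25;  python3 -m creep '[[[0,0,0],[0,0,0]],[[0,0,0],[0,0,0]],[[0,0,0],[0,0,0]],[[0,0,-10],[0,0,0]],[[0,0,-20],[0,0,0]],[[0,0,-30],[0,0,0]],[[0,0,-40],[0,0,0]],[[0,0,0],[0,0,-0.163]],[[0,0,0],[0,0,-0.163]],[[0,0,0],[0,0,-0.163]],[[0,0,0],[0,0,0]],[[0,0,0],[0,0,0]]]' 34; python3 - <<'E'
from h import *
p=shot('wrist')
for n,z in(('canister_spent',.016),('canister_fresh',.016),('objective_green',.016),('objective_red',.016),('groove_a',.024),('dish',.005)):print(n,[(round(e['score'],2),onz(p,e['position'],z)[:2]) for e in vision.place_of(p,n)[:2]])
cyl(p,(.462,.17),.027);c,a=cyl(p,(.4673,.2495),.027)
plan([*c,.012])
E
```

```text
clock: 25.22
eef_pos: [0.4618, 0.1703, 0.0116]
tool_rot: [-0.258, 0.966, 0.0, -0.0]
ft_force: [0.5, -0.4, -0.1]
grip_width: 0.0249
grasp_force: 0.0
clock: 26.72
eef_pos: [0.462, 0.1703, 0.112]
tool_rot: [-0.483, 0.875, -0.0, 0.0]
ft_force: [-0.1, -0.2, 0.3]
grip_width: 0.034
grasp_force: 0.0
canister_spent [(0.73, array([0.4588, 0.1715]))]
canister_fresh [(0.74, array([0.4653, 0.2491]))]
objective_green []
objective_red []
groove_a []
dish []
cyl 1586 mid [0.4618 0.1701] ang 29.361140925830675 len 0.03968708461640687 width [-0.0101  0.0101] tops lo/mid/hi [0.0274 0.027  0.0275]
cyl 158 mid [0.4751 0.2444] ang 60.782044298208426 len 0.03958760725478394 width [-0.0023  0.0015] tops lo/mid/hi [0.0212 0.0219 0.0247]
shift(turned) [-69.8641  28.0902  99.5808] yaw -2.1308 world d [ 13.2968  74.1098 -99.5857] |d| 124.84540698723073 q1,q6 0.35323878428705385 -0.6575515664449593 eef [0.4618 0.1703 0.1116]
```

```bash
python3 -m creep '[[[-14,7.5,0],[0,0,0]],[[-14,7.5,0],[0,0,0]],[[-14,7.5,0],[0,0,0]],[[-14,7.5,0],[0,0,0]],[[-14,7.3,0],[0,0,0]],[[0,0,20],[0,0,0]],[[0,0,0],[0,0,0]],[[0,0,0],[0,0,0]]]' 34; python3 - <<'E'
from h import *
p=shot('wrist');c,a=cyl(p,(.4673,.2495),.027)
plan([*c,.012])
E
```

```text
clock: 28.08
eef_pos: [0.4675, 0.2497, 0.0919]
tool_rot: [-0.484, 0.875, -0.0, 0.0]
ft_force: [0.7, 0.3, 0.0]
grip_width: 0.0342
grasp_force: 0.0
cyl 1870 mid [0.4673 0.2492] ang 57.83380166088887 len 0.039878079786696004 width [-0.0103  0.0105] tops lo/mid/hi [0.0275 0.0271 0.0275]
shift(turned) [ 0.6447  0.1625 80.2044] yaw -2.1305 world d [ -0.4284  -0.4323 -80.2049] |d| 80.20718096577922 q1,q6 0.49027019658203824 -0.5208094660141793 eef [0.4678 0.2497 0.0922]
```

```bash
python3 -m creep '[[[0,0,20],[0,0,0]],[[0,0,20],[0,0,0]],[[0,0,20],[0,0,0]],[[0,0,13],[0,0,0]],[[0,0,5],[0,0,0]],[[0,0,2],[0,0,0]],[[0,0,0],[0,0,0]],[[0,0,0],[0,0,0]]]' 34; python3 -m creep '[[[0,0,0],[0,0,0]],[[0,0,0],[0,0,0]],[[0,0,0],[0,0,0]],[[0,0,0],[0,0,0]],[[0,0,0],[0,0,0]],[[0,0,0],[0,0,0]]]' 12;  python3 -m creep '[[[0,0,-5],[0,0,0]],[[0,0,-15],[0,0,0]],[[0,0,-20],[0,0,0]],[[0,0,-20],[0,0,0]],[[0,0,-10],[0,0,0.122]],[[0,0,0],[0,0,0.122]],[[0,0,0],[0,0,0.122]],[[0,0,0],[0,0,0.122]],[[0,0,0],[0,0,0]],[[0,0,0],[0,0,0]]]'; python3 - <<'E'
from h import *
plan([.6098,.2622,.07],3.6652)
E
```

```text
clock: 29.12
eef_pos: [0.4679, 0.2497, 0.0122]
tool_rot: [-0.484, 0.875, -0.0, 0.001]
ft_force: [0.3, 0.7, 0.0]
grip_width: 0.0339
grasp_force: 0.0
clock: 29.88
eef_pos: [0.4678, 0.2497, 0.0123]
tool_rot: [-0.484, 0.875, 0.0, 0.001]
ft_force: [-0.7, 0.4, 5.3]
grip_width: 0.0198
grasp_force: 58.9
clock: 31.12
eef_pos: [0.4675, 0.2495, 0.082]
tool_rot: [-0.259, 0.966, 0.0, 0.0]
ft_force: [-0.5, -0.5, -0.3]
grip_width: 0.0197
grasp_force: 58.8
turn [-0.      0.0004  0.0013]
shift(turned) [-129.5907  -60.1315   12.0015] yaw -2.6167 world d [142.2945  12.7212 -12.0015] |d| 143.36522489198893 q1,q6 0.49020872652719466 -0.03471630512112711 eef [0.4675 0.2495 0.082 ]
```

```bash
python3 -m creep '[[[-12,-5,0],[0,0,0]],[[-21.6,-10,0],[0,0,0]],[[-21.6,-10,0],[0,0,0]],[[-21.6,-10,0],[0,0,0]],[[-21.6,-10,0],[0,0,0]],[[-21.6,-10,0],[0,0,0]],[[-9.6,-5,0],[0,0,0]],[[0,0,0],[0,0,0]],[[0,0,0],[0,0,0]]]';python3 - <<'E'
from h import *
p=shot('wrist');o=bot.get_obs();cyl(p,o['eef_pos'][:2],o['eef_pos'][2]+.015,.026);pad(p)
print([(round(e['score'],2),onz(p,e['position'],.005)[:2]) for e in vision.place_of(p,'dish')[:1]],[(round(e['score'],2),onz(p,e['position'],.024)[:2]) for e in vision.place_of(p,'groove_a')[:2]])
plan([.6098,.2622,.0203],3.6652)
E
```

```text
clock: 32.25
eef_pos: [0.6089, 0.2621, 0.0814]
tool_rot: [-0.259, 0.966, -0.0, -0.001]
ft_force: [-0.1, 0.1, -0.3]
grip_width: 0.0197
grasp_force: 58.8
cyl 4985 mid [0.6073 0.2623] ang 31.897525132721626 len 0.039774138127051245 width [-0.0219  0.0212] tops lo/mid/hi [0.0962 0.096  0.0962]
groove 2871 [0.6115 0.2047] 29.42024083587651 0.011383546957752233
groove 2415 [0.5793 0.2445] 30.005149673409214 0.011331373918333554
groove 2 [0.6563 0.2235] 19.7559852680647 0.014130761547367254
[(0.6, array([0.6014, 0.2309]))] [(0.91, array([0.59  , 0.2511])), (0.78, array([0.6153, 0.2064]))]
turn [ 0.0001 -0.0004  0.0001]
shift(turned) [-0.7172 -0.4673 61.4983] yaw -2.6179 world d [  0.8547  -0.0461 -61.4983] |d| 61.504233927313 q1,q6 0.4066470930181327 -0.11705835840266621 eef [0.6089 0.2622 0.0818]
```

```bash
python3 -m creep '[[[-0.7,-0.4,12],[0,0,0]],[[0,0,16],[0,0,0]],[[0,0,16],[0,0,0]],[[0,0,10],[0,0,0]],[[0,0,4],[0,0,0]],[[0,0,2],[0,0,0]],[[0,0,1],[0,0,0]],[[0,0,0],[0,0,0]]]'
```

```text
clock: 33.4
eef_pos: [0.6108, 0.2623, 0.0211]
tool_rot: [-0.259, 0.966, 0.0, 0.0]
ft_force: [-0.4, -0.3, -0.4]
grip_width: 0.0195
grasp_force: 58.8
```

```bash
python3 -m creep '[[[0,0,0.6],[0,0,0]],[[0,0,0],[0,0,0]]]'; python3 -m creep '[[[0,0,0],[0,0,0]],[[0,0,0],[0,0,0]],[[0,0,0],[0,0,0]],[[0,0,-10],[0,0,0]],[[0,0,-20],[0,0,0]],[[0,0,-30],[0,0,0]],[[0,0,-40],[0,0,0]],[[0,0,-20],[0,0,0]],[[0,0,0],[0,0,0]],[[0,0,0],[0,0,0]]]' 32; python3 - <<'E'
from h import *
p=shot('wrist');cv2.imwrite('pics/w7.png',p['image']);cyl(p,(.6098,.2622),.035);pad(p);cyl(p,(.471,.332),.027)
for n,z in(('canister_fresh',.024),('objective_green',.016),('objective_red',.016)):print(n,[(round(e['score'],2),onz(p,e['position'],z)[:2]) for e in vision.place_of(p,n)[:2]])
E
```

```text
clock: 33.65
eef_pos: [0.6109, 0.2623, 0.0207]
tool_rot: [-0.259, 0.966, -0.0, 0.001]
ft_force: [0.4, -0.8, 1.9]
grip_width: 0.0199
grasp_force: 58.9
clock: 34.9
eef_pos: [0.6099, 0.262, 0.1392]
tool_rot: [-0.259, 0.966, -0.0, -0.001]
ft_force: [-0.3, -0.0, -0.8]
grip_width: 0.0322
grasp_force: 0.0
cyl 1407 mid [0.6101 0.2621] ang 29.24085716479234 len 0.039878399501395115 width [-0.0103  0.0104] tops lo/mid/hi [0.0358 0.0354 0.0357]
groove 1886 [0.6122 0.2052] 29.43470816037052 0.01140132637485422
groove 1110 [0.5697 0.2389] 30.432818343395315 0.011374558825802905
groove 1 [0.5818 0.1802] 0.0 0.014227644982288512
cyl 1891 mid [0.4722 0.3304] ang -32.996593668596375 len 0.04257342278107831 width [-0.0105  0.0101] tops lo/mid/hi [0.0267 0.0276 0.0242]
canister_fresh [(0.57, array([0.6095, 0.263 ])), (0.32, array([0.4584, 0.3975]))]
objective_green [(0.73, array([0.4726, 0.3315]))]
objective_red [(0.81, array([0.4557, 0.4019]))]
```

View pics/w7.png

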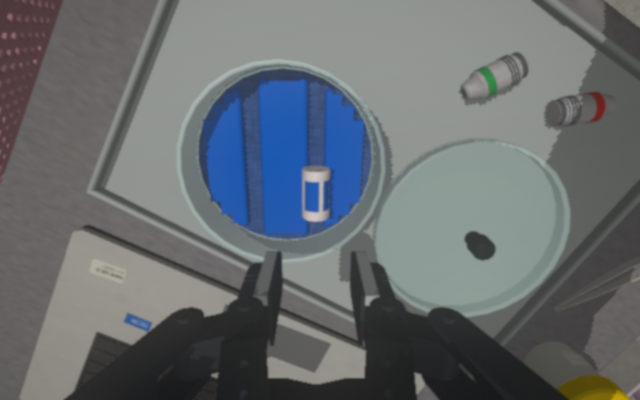

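```bash
python3 -m creep '[[[17.2,26,0],[0,0,0]],[[17.2,26,0],[0,0,0]],[[17.2,26,0],[0,0,0]],[[17.2,26,8],[0,0,0]],[[17.4,26.3,10],[0,0,0.183]],[[0,0,10],[0,0,0.183]],[[0,0,10],[0,0,0.183]],[[0,0,0],[0,0,0.183]],[[0,0,0],[0,0,0.183]],[[0,0,0],[0,0,0.183]],[[0,0,0],[0,0,0]],[[0,0,0],[0,0,0]]]' 34; python3 - <<'E'
from h import *
p=shot('wrist');c,a=cyl(p,(.4715,.331),.027)
plan([*(c+np.array([-.0021,.0014])),.0122],np.radians(147))
E
```

```text
clock: 36.6
eef_pos: [0.4705, 0.3319, 0.1017]
tool_rot: [0.282, 0.959, -0.0, -0.0]
ft_force: [-0.0, 1.0, 0.6]
grip_width: 0.0338
grasp_force: 0.0
cyl 1654 mid [0.4713 0.3314] ang -32.59369373755068 len 0.042235432894469 width [-0.0105  0.0105] tops lo/mid/hi [0.0262 0.0278 0.0245]
turn [-0.0005 -0.0002  0.0032]
shift(turned) [ 1.6313  0.0171 89.5609] yaw 2.5689 world d [ -1.3588   0.9028 -89.5609] |d| 89.57573620618047 q1,q6 0.6143474273671624 1.1870731091988935 eef [0.4705 0.3319 0.1018]
```

```bash
python3 -m creep '[[[1,0,20],[0,0,0]],[[0,0,20],[0,0,0]],[[0,0,20],[0,0,0]],[[0,0,16],[0,0,0]],[[0,0,8],[0,0,0]],[[0,0,4],[0,0,0]],[[0,0,1.5],[0,0,0]],[[0,0,0],[0,0,0]],[[0,0,0],[0,0,0]]]' 34; python3 -m creep '[[[0,0,0],[0,0,0]],[[0,0,0],[0,0,0]],[[0,0,0],[0,0,0]],[[0,0,0],[0,0,0]],[[0,0,0],[0,0,0]],[[0,0,0],[0,0,0]]]' 12;  python3 -m creep '[[[0,0,-5],[0,0,0]],[[0,0,-15],[0,0,0]],[[0,0,-20],[0,0,0]],[[0,0,-20],[0,0,0]],[[0,0,-10],[0,0,0]],[[0,0,0],[0,0,0]]]'; python3 - <<'E'
from h import *
p=shot('wrist');o=bot.get_obs();c,a=cyl(p,o['eef_pos'][:2],o['eef_pos'][2]+.015,.026)
plan([.4713,.3,.08],3.6652)
E
```

```text
clock: 37.78
eef_pos: [0.4702, 0.3328, 0.0131]
tool_rot: [0.283, 0.959, 0.0, 0.0]
ft_force: [0.8, 0.7, -0.2]
grip_width: 0.0336
grasp_force: 0.0
clock: 38.52
eef_pos: [0.4703, 0.3329, 0.0132]
tool_rot: [0.283, 0.959, 0.001, 0.0]
ft_force: [0.3, -0.4, 5.4]
grip_width: 0.0197
grasp_force: 59.1
clock: 39.28
eef_pos: [0.4704, 0.3329, 0.0836]
tool_rot: [0.283, 0.959, 0.001, 0.001]
ft_force: [0.2, -0.1, -1.2]
grip_width: 0.0196
grasp_force: 58.8
cyl 4465 mid [0.4675 0.3344] ang -123.66320649114637 len 0.04472119760824815 width [-0.0162  0.0242] tops lo/mid/hi [0.1009 0.0981 0.1007]
turn [ 0.0001  0.0002 -1.0984]
shift(turned) [ 14.9978 -28.8994   2.6203] yaw 2.5668 world d [  1.4616 -32.5265  -2.6203] |d| 32.66459203623725 q1,q6 0.6159171925367014 1.1907206649064814 eef [0.4698 0.3325 0.0826]
```

```bash
python3 -m creep '[[[0,0,0],[0,0,-0.1]],[[0,0,0],[0,0,-0.16]],[[0,0,0],[0,0,-0.16]],[[0,0,0],[0,0,-0.16]],[[0,0,0],[0,0,-0.16]],[[0,0,0],[0,0,-0.16]],[[0,0,0],[0,0,-0.1]],[[0,0,0],[0,0,-0.098]],[[0,0,0],[0,0,0]]]'; python3 -m creep '[[[-5,-11,0],[0,0,0]],[[-9.4,-20,0],[0,0,0]],[[-9.4,-20,0],[0,0,0]],[[-9.4,-20,0],[0,0,0]],[[-9.4,-20,0],[0,0,0]],[[-9.4,-20,0],[0,0,0]],[[-9.4,-20,0],[0,0,0]],[[-9.4,-20,0],[0,0,0]],[[-9.4,-20,0],[0,0,0]],[[-4.5,-10,0],[0,0,0]],[[0,0,0],[0,0,0]],[[0,0,0],[0,0,0]]]';python3 - <<'E'
from h import *
p=shot('wrist');pad(p);cyl(p,(.6101,.2621),.0355);o=bot.get_obs();cyl(p,o['eef_pos'][:2],o['eef_pos'][2]+.015,.026);cv2.imwrite('pics/w8.png',p['image'])
plan([.6339,.2184,.0212],3.6652)
E
```

```text
clock: 40.45
eef_pos: [0.4692, 0.3321, 0.0814]
tool_rot: [-0.258, 0.966, -0.0, -0.001]
ft_force: [0.2, 0.5, -1.1]
grip_width: 0.0198
grasp_force: 58.8
clock: 41.95
eef_pos: [0.633, 0.2184, 0.0824]
tool_rot: [-0.259, 0.966, 0.0, -0.0]
ft_force: [-0.7, 0.1, -0.6]
grip_width: 0.0195
grasp_force: 58.8
groove 2455 [0.6048 0.2017] 29.077091320374482 0.011388949188420816
groove 1709 [0.5695 0.2397] 30.519968729857904 0.011347890934295057
groove 1 [0.5475 0.2347] 0.0 0.014346183484285568
cyl 2154 mid [0.6102 0.2616] ang 29.14189095429862 len 0.03976512104918678 width [-0.0102  0.0095] tops lo/mid/hi [0.0355 0.0354 0.0356]
cyl 4503 mid [0.628  0.2159] ang 119.86148823209487 len 0.04498334743717587 width [-0.0268  0.0136] tops lo/mid/hi [0.1009 0.0968 0.1008]
turn [ 0.0004 -0.0006  0.0005]
shift(turned) [-0.7341 -0.6243 61.2702] yaw -2.6175 world d [  0.9479  -0.1735 -61.2702] |d| 61.27775854218612 q1,q6 0.33237955743197156 -0.1917176704598568 eef [0.633  0.2186 0.0825]
```

View pics/w8.png

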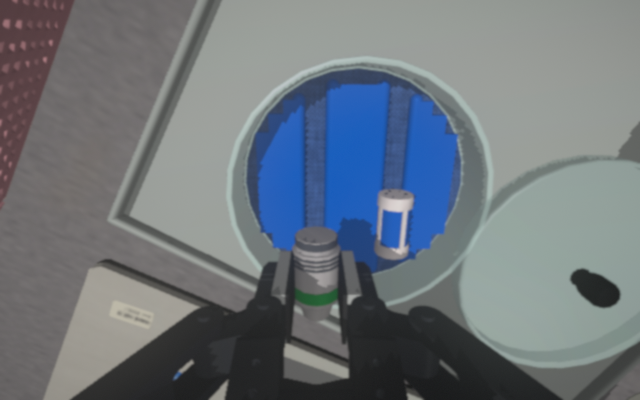

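```bash
python3 -m creep '[[[-0.7,-0.5,12],[0,0,0]],[[0,0,16],[0,0,0]],[[0,0,16],[0,0,0]],[[0,0,9],[0,0,0]],[[0,0,4],[0,0,0]],[[0,0,2],[0,0,0]],[[0,0,1],[0,0,0]],[[0,0,0],[0,0,0]],[[0,0,0],[0,0,0]]]'; python3 -m creep '[[[0,0,0.5],[0,0,0]],[[0,0,0],[0,0,0]]]'
```

```text
clock: 43.12
eef_pos: [0.6348, 0.2181, 0.023]
tool_rot: [-0.259, 0.966, 0.0, 0.0]
ft_force: [-0.9, 0.3, -0.4]
grip_width: 0.0193
grasp_force: 58.8
clock: 43.38
eef_pos: [0.6345, 0.218, 0.0221]
tool_rot: [-0.259, 0.966, 0.0, 0.0]
ft_force: [0.3, 0.2, -0.4]
grip_width: 0.0195
grasp_force: 58.8
```

```bash
python3 -m creep '[[[0,0,1],[0,0,0]],[[0,0,0],[0,0,0]]]'; python3 -m creep '[[[0,0,0],[0,0,0]],[[0,0,0],[0,0,0]],[[0,0,0],[0,0,0]],[[0,0,-10],[0,0,0]],[[0,0,-20],[0,0,0]],[[0,0,-30],[0,0,0]],[[0,0,-40],[0,0,0]],[[0,0,-20],[0,0,0]],[[0,0,0],[0,0,0]],[[0,0,0],[0,0,0]]]' 32; python3 - <<'E'
from h import *
p=shot('wrist');cyl(p,(.6098,.2622),.035);cyl(p,(.6345,.2184),.035);print('red');cyl(p,(.456,.401),.027)
t=shot('top')
for q in(p,t):
  for n,z in(('canister_fresh',.024),('canister_spent',.016),('objective_green',.024),('objective_red',.016),('objective_yellow',.016)):print(n,[(round(e['score'],2),onz(q,e['position'],z)[:2]) for e in vision.place_of(q,n)[:2]])
E
```

```text
clock: 43.62
eef_pos: [0.6346, 0.2181, 0.0215]
tool_rot: [-0.259, 0.966, 0.0, 0.0]
ft_force: [-0.1, -0.3, 2.2]
grip_width: 0.0192
grasp_force: 59.1
clock: 44.88
eef_pos: [0.634, 0.2178, 0.1402]
tool_rot: [-0.259, 0.966, -0.0, -0.001]
ft_force: [0.7, -0.3, -0.5]
grip_width: 0.0319
grasp_force: 0.0
cyl 1382 mid [0.6102 0.2617] ang 29.349938065404146 len 0.039862433061741046 width [-0.0103  0.0097] tops lo/mid/hi [0.0357 0.0352 0.0357]
cyl 1338 mid [0.6362 0.2195] ang 29.48352370608989 len 0.04249888212613064 width [-0.0107  0.0106] tops lo/mid/hi [0.0348 0.0356 0.0325]
red
cyl 666 mid [0.466 0.39 ] ang 48.546629282015424 len 0.021019748621297803 width [-0.0055  0.0092] tops lo/mid/hi [0.0233 0.0271 0.0243]
canister_fresh [(0.55, array([0.6099, 0.2654]))]
canister_spent [(0.29, array([0.6167, 0.2082]))]
objective_green []
objective_red []
objective_yellow []
canister_fresh [(0.61, array([0.6082, 0.2589]))]
canister_spent [(0.82, array([0.4647, 0.1702])), (0.67, array([0.4519, 0.4056]))]
objective_green [(0.63, array([0.6388, 0.212 ]))]
objective_red [(0.65, array([0.4521, 0.4062]))]
objective_yellow [(0.51, array([0.6149, 0.2044]))]
```

```bash
python3 -m creep '[[[5.2,20.2,0],[0,0,0]],[[7.2,26.2,0],[0,0,0]],[[7.2,26.2,0],[0,0,0]],[[7.2,26.2,0],[0,0,0]],[[7.2,26.2,0],[0,0,0]],[[7.2,26.2,0],[0,0,0]],[[7.2,26.2,0],[0,0,0]],[[7.2,26.2,0],[0,0,0]],[[5.2,20.2,0],[0,0,0]],[[3,10,0],[0,0,0]],[[0,0,0],[0,0,0]]]' 34; python3 - <<'E'
from h import *
p=shot('wrist');c,a=cyl(p,(.455,.403),.027);print([(round(e['score'],2),onz(p,e['position'],.016)[:2]) for e in vision.place_of(p,'objective_red')[:2]]);plan([*c,.1])
E
```

```text
clock: 46.85
eef_pos: [0.4619, 0.3891, 0.1411]
tool_rot: [-0.259, 0.966, -0.0, 0.0]
ft_force: [0.3, 0.6, -0.2]
grip_width: 0.034
grasp_force: 0.0
cyl 1283 mid [0.4542 0.4029] ang -50.46897712638924 len 0.0420371626545033 width [-0.0103  0.0097] tops lo/mid/hi [0.0245 0.0275 0.0266]
[(0.62, array([0.455, 0.404])), (0.51, array([0.6154, 0.2618]))]
shift(turned) [ 0.1359 16.9693 41.0254] yaw -2.6189 world d [ -8.5748  14.6278 -41.0312] |d| 44.396622280218914 q1,q6 0.698289885837347 0.17562337996675276 eef [0.4628 0.3883 0.141 ]
```

```bash
python3 -m creep '[[[0,7.2,10],[0,0,0]],[[-0.5,7.2,10],[0,0,0]],[[0,0,10],[0,0,0.175]],[[0,0,10],[0,0,0.175]],[[0,0,0],[0,0,0.176]],[[0,0,0],[0,0,0.176]],[[0,0,0],[0,0,0.176]],[[0,0,0],[0,0,0.176]],[[0,0,0],[0,0,0.176]],[[0,0,0],[0,0,0.175]],[[0,0,0],[0,0,0]],[[0,0,0],[0,0,0]]]' 34; python3 - <<'E'
from h import *
p=shot('wrist');c,a=cyl(p,(.455,.403),.027);plan([*(c+np.array([.0013,-.0015])),.0125],np.radians(129.5))
E
```

```text
clock: 48.45
eef_pos: [0.4555, 0.4013, 0.1004]
tool_rot: [0.426, 0.905, -0.0, -0.0]
ft_force: [0.9, 0.8, 1.3]
grip_width: 0.0341
grasp_force: 0.0
cyl 1756 mid [0.4541 0.4038] ang -50.79616576346552 len 0.04244888814089651 width [-0.0105  0.0106] tops lo/mid/hi [0.0241 0.0276 0.0268]
turn [-0.0006 -0.      0.0015]
shift(turned) [ 0.8267  0.5754 88.0854] yaw 2.2617 world d [ -0.0819   1.0038 -88.0854] |d| 88.09111631091758 q1,q6 0.7221844235941899 1.6021022104781593 eef [0.4555 0.4013 0.1006]
```

```bash
python3 -m creep '[[[0.8,0.4,20],[0,0,0]],[[0,0,20],[0,0,0]],[[0,0,20],[0,0,0]],[[0,0,15],[0,0,0]],[[0,0,8],[0,0,0]],[[0,0,4],[0,0,0]],[[0,0,1],[0,0,0]],[[0,0,0],[0,0,0]],[[0,0,0],[0,0,0]]]' 34; python3 -m creep '[[[0,0,0],[0,0,0]],[[0,0,0],[0,0,0]],[[0,0,0],[0,0,0]],[[0,0,0],[0,0,0]],[[0,0,0],[0,0,0]],[[0,0,0],[0,0,0]]]' 12;  python3 -m creep '[[[0,0,-5],[0,0,0]],[[0,0,-15],[0,0,0]],[[0,0,-20],[0,0,0]],[[0,0,-20],[0,0,0]],[[0,0,-10],[0,0,0]],[[0,0,0],[0,0,0]]]'; python3 -m creep '[[[0,0,0],[0,0,-0.1]],[[0,0,0],[0,0,-0.16]],[[0,0,0],[0,0,-0.16]],[[0,0,0],[0,0,-0.16]],[[0,0,0],[0,0,-0.16]],[[0,0,0],[0,0,-0.16]],[[0,0,0],[0,0,-0.16]],[[0,0,0],[0,0,-0.16]],[[0,0,0],[0,0,-0.1]],[[0,0,0],[0,0,-0.083]],[[0,0,0],[0,0,0]],[[0,0,0],[0,0,0]]]'; python3 - <<'E'
from h import *
plan([.5944,.1955,.08],3.6652)
E
```

```text
clock: 49.62
eef_pos: [0.4558, 0.4025, 0.0136]
tool_rot: [0.427, 0.904, 0.0, 0.0]
ft_force: [-0.3, -0.1, -0.3]
grip_width: 0.0342
grasp_force: 0.0
clock: 50.38
eef_pos: [0.4558, 0.4025, 0.0137]
tool_rot: [0.427, 0.904, 0.0, 0.0]
ft_force: [-1.0, -1.6, 4.7]
grip_width: 0.0194
grasp_force: 59.0
clock: 51.12
eef_pos: [0.456, 0.4027, 0.0841]
tool_rot: [0.427, 0.904, 0.001, 0.0]
ft_force: [-0.4, 0.1, -1.2]
grip_width: 0.0194
grasp_force: 58.8
clock: 52.62
eef_pos: [0.4551, 0.402, 0.0824]
tool_rot: [-0.257, 0.966, -0.0, -0.001]
ft_force: [-0.5, 0.1, -0.9]
grip_width: 0.0192
grasp_force: 58.7
turn [-0.0002 -0.0011 -0.0035]
shift(turned) [ -17.3672 -248.4558    2.3836] yaw -2.6215 world d [ 139.2701 -206.4842   -2.3836] |d| 249.07341224491088 q1,q6 0.7234722110621642 0.20337322942202654 eef [0.4551 0.402  0.0824]
```

```bash
python3 -m creep '[[[0,-12,0],[0,0,0]],[[-1.7,-24,0],[0,0,0]],[[-1.7,-24,0],[0,0,0]],[[-1.7,-24,0],[0,0,0]],[[-1.7,-24,0],[0,0,0]],[[-1.7,-24,0],[0,0,0]],[[-1.7,-24,0],[0,0,0]],[[-1.7,-24,0],[0,0,0]],[[-1.7,-24,0],[0,0,0]],[[-1.7,-24,0],[0,0,0]],[[-1.3,-20.5,0],[0,0,-0.0035]],[[0,0,0],[0,0,0]]]';python3 -m creep '[[[0,0,0],[0,0,0]]]';python3 - <<'E'
from h import *
p=shot('wrist');pad(p);cyl(p,(.6101,.2621),.0355);cyl(p,(.6362,.2195),.0355);o=bot.get_obs();cv2.imwrite('pics/w9.png',p['image'])
plan([.5937,.1951,.0215],3.6652)
E
```

```text
clock: 54.12
eef_pos: [0.5944, 0.1933, 0.083]
tool_rot: [-0.258, 0.966, -0.0, 0.0]
ft_force: [-0.9, 0.5, -1.4]
grip_width: 0.019
grasp_force: 58.8
clock: 54.25
eef_pos: [0.5933, 0.1952, 0.0829]
tool_rot: [-0.259, 0.966, 0.0, -0.0]
ft_force: [0.5, 0.8, -1.0]
grip_width: 0.0197
grasp_force: 58.8
groove 1398 [0.5697 0.2399] 30.534989935885186 0.011344351647807269
groove 868 [0.585  0.1907] 26.73414677180732 0.011299810541212346
groove 1 [0.5662 0.1876] 0.0 0.013974710088636572
cyl 1409 mid [0.6079 0.261 ] ang 34.968284298672486 len 0.03687355164805788 width [-0.0097  0.0101] tops lo/mid/hi [0.0353 0.0352 0.0351]Traceback (most recent call last):
  File "<stdin>", line 2, in <module>
  File "h.py", line 41, in cyl
    m=m.astype(np.uint8);n,l,s,c=cv2.connectedComponentsWithStats(m);k=1+np.argmax(s[1:,4]);q=C[l==k]
                                                                         ~~~~~~~~~^^^^^^^^^
    return _wrapfunc(a, 'argmax', axis=axis, out=out, **kwds)
    return bound(*args, **kwds)
ValueError: attempt to get argmax of an empty sequence
```

```bash
python3 -m creep '[[[0,0,12],[0,0,0]],[[0,0,16],[0,0,0]],[[0,0,16],[0,0,0]],[[0,0,8],[0,0,0]],[[0,0,4],[0,0,0]],[[0,0,2],[0,0,0]],[[0,0,1],[0,0,0]],[[0,0,0],[0,0,0]],[[0,0,0],[0,0,0]]]'; python3 -m creep '[[[0,0,1],[0,0,0]],[[0,0,0],[0,0,0]]]'
```

```text
clock: 55.42
eef_pos: [0.5939, 0.1951, 0.0245]
tool_rot: [-0.259, 0.966, 0.0, 0.0]
ft_force: [-0.2, -0.3, -1.9]
grip_width: 0.0194
grasp_force: 58.7
clock: 55.68
eef_pos: [0.5935, 0.195, 0.023]
tool_rot: [-0.259, 0.966, 0.0, -0.0]
ft_force: [0.1, -0.0, -0.5]
grip_width: 0.0199
grasp_force: 58.7
```

```bash
python3 -m creep '[[[0,0,1],[0,0,0]],[[0,0,0.5],[0,0,0]],[[0,0,0],[0,0,0]]]'; python3 -m creep '[[[0,0,0],[0,0,0]],[[0,0,0],[0,0,0]],[[0,0,0],[0,0,0]],[[0,0,-10],[0,0,0]],[[0,0,-20],[0,0,0]],[[0,0,-30],[0,0,0]],[[0,0,-40],[0,0,0]],[[0,0,-40],[0,0,0]],[[0,0,-40],[0,0,0]],[[0,0,0],[0,0,0]],[[0,0,0],[0,0,0]]]' 32; python3 - <<'E'
from h import *
plan([.5937,.1951,.0215],3.6652)
p=shot('wrist');cv2.imwrite('pics/w9.png',p['image'])
for q in((.6101,.2621),(.6362,.2195),(.5923,.1945)):
    try: cyl(p,q,.035)
    except Exception as e:print(q,e)
for n,z in(('lid',.017),('dish',.005)):print(n,[(round(e['score'],2),onz(p,e['position'],z)[:2]) for e in vision.place_of(p,n)[:2]])
E
```

```text
clock: 56.05
eef_pos: [0.5937, 0.195, 0.022]
tool_rot: [-0.259, 0.966, -0.0, 0.0]
ft_force: [-1.1, 0.4, 2.4]
grip_width: 0.0192
grasp_force: 59.0
clock: 57.42
eef_pos: [0.5934, 0.1949, 0.2016]
tool_rot: [-0.259, 0.966, 0.0, 0.0]
ft_force: [0.9, -0.6, -0.2]
grip_width: 0.0319
grasp_force: 0.0
turn [-0.      0.0002  0.0011]
shift(turned) [ -0.3276  -0.0124 180.1412] yaw -2.6169 world d [   0.2899    0.1531 -180.1412] |d| 180.1415411941135 q1,q6 0.3174163665004704 -0.20727515490903517 eef [0.5934 0.1949 0.2016]
cyl 845 mid [0.6101 0.2616] ang 30.08678510326038 len 0.03989001578913215 width [-0.0103  0.0099] tops lo/mid/hi [0.0357 0.0354 0.0356]
cyl 814 mid [0.6363 0.2193] ang 29.745208072555922 len 0.0426258603025738 width [-0.011   0.0102] tops lo/mid/hi [0.0345 0.0359 0.0328]
cyl 959 mid [0.5921 0.1943] ang 29.335253991459485 len 0.042388561810141265 width [-0.0109  0.0104] tops lo/mid/hi [0.0323 0.0359 0.0349]
lid [(0.78, array([0.5801, 0.3972])), (0.68, array([0.4639, 0.1697]))]
dish [(0.82, array([0.6014, 0.2311]))]
```

View pics/w9.png

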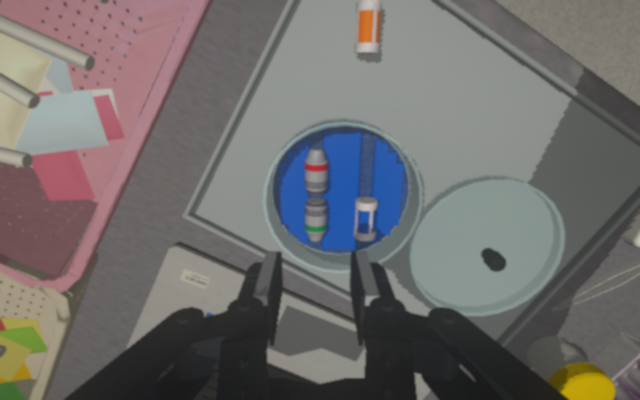

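```bash
cat > c.py <<'E'
from h import *
from scipy.optimize import least_squares
def circ(p,c0,zlo,zhi,r0,rmin,rmax):
    C=cloud(p);d=np.hypot(C[...,0]-c0[0],C[...,1]-c0[1]);m=(d>rmin)&(d<rmax)&(C[...,2]>zlo)&(C[...,2]<zhi);q=C[m]
    f=least_squares(lambda x:np.hypot(q[:,0]-x[0],q[:,1]-x[1])-x[2],[*c0,r0],loss='soft_l1',f_scale=.001)
    th=np.arctan2(q[:,1]-f.x[1],q[:,0]-f.x[0]);print('circ',len(q),f.x,'rms',np.sqrt((f.fun**2).mean()),'sectors',np.histogram(th,8,(-np.pi,np.pi))[0],'z',np.median(q[:,2]));return f.x
if __name__=='__main__':
    for n in('wrist','top'):
        p=shot(n);circ(p,(.6015,.229),.0405,.046,.073,.066,.082)
        C=cloud(p);m=(np.hypot(C[...,0]-.58,C[...,1]-.397)<.09)&(abs(C[...,2]-.021)<.004);print('lid',m.sum(),cv2.minEnclosingCircle(C[m][:,:2].astype(np.float32)))
        k=(np.hypot(C[...,0]-.58,C[...,1]-.397)<.02)&(abs(C[...,2]-.0455)<.003);print('knob',k.sum(),C[k].mean(0))
    plan([.58,.397,.12],1.93)
E
python3 c.py
```

```text
circ 1842 [0.6025 0.2287 0.0726] rms 0.0010662861148573216 sectors [278 262 229 227 189 157 245 255] z 0.043074222314810645
lid 16296 ((0.5803980231285095, 0.3953021764755249), 0.08219585567712784)
knob 228 [0.5794 0.3937 0.0456]
circ 392 [0.6035 0.2271 0.0728] rms 0.0011361098193021035 sectors [48 51 13 60 61 49 52 58] z 0.04402119454942793
lid 5504 ((0.5813330411911011, 0.3931600749492645), 0.08156364411115646)
knob 66 [0.5807 0.3932 0.0465]
turn [-0.0019 -0.0025  1.7363]
shift(turned) [193.8426  59.0295  80.0874] yaw -2.6169 world d [-12.8792 202.2216 -80.0874] |d| 217.88397610197953 q1,q6 0.3174020736680938 -0.20728124762703384 eef [0.5929 0.1948 0.2001]
```

```bash
python3 -m creep '[[[-11,22.6,0],[0,0,0]],[[-11,22.6,0],[0,0,0]],[[-11,22.6,10],[0,0,0]],[[-11,22.6,10],[0,0,0]],[[-11,22.6,20],[0,0,0]],[[-11,22.6,20],[0,0,0]],[[-11,22.6,20],[0,0,0]],[[-12,22.6,20],[0,0,0]],[[0,0,0],[0,0,0]],[[0,0,0],[0,0,0]]]' 40; python3 - <<'E'
from h import *
p=shot('wrist');C=cloud(p)
k=(np.hypot(C[...,0]-.58,C[...,1]-.396)<.025)&(abs(C[...,2]-.0455)<.003);print('knob',k.sum(),C[k].mean(0),C[k].min(0),C[k].max(0))
plan([.58,.396,.0275],3.6652)
E
```

```text
clock: 58.92
eef_pos: [0.58, 0.3961, 0.1011]
tool_rot: [-0.259, 0.966, -0.0, -0.0]
ft_force: [0.4, -0.1, -0.2]
grip_width: 0.0398
grasp_force: 0.0
knob 557 [0.5789 0.395  0.0457] [0.5709 0.3869 0.0425] [0.5886 0.4044 0.0483]
turn [-0.0004  0.0006  0.0006]
shift(turned) [ 0.3018  0.3689 74.4203] yaw -2.6174 world d [ -0.4458   0.1686 -74.4203] |d| 74.42178699766569 q1,q6 0.5986793643418155 0.07451186854977605 eef [0.5804 0.3958 0.1019]
```

```bash
python3 -m creep '[[[0,0,15],[0,0,0]],[[0,0,20],[0,0,0]],[[0,0,18],[0,0,0]],[[0,0,12],[0,0,0]],[[0,0,6],[0,0,0]],[[0,0,3],[0,0,0]],[[0,0,0],[0,0,0]],[[0,0,0],[0,0,0]]]' 40; python3 -m creep '[[[0,0,0],[0,0,0]],[[0,0,0],[0,0,0]],[[0,0,0],[0,0,0]],[[0,0,0],[0,0,0]],[[0,0,0],[0,0,0]],[[0,0,0],[0,0,0]],[[0,0,0],[0,0,0]]]' 5; python3 -m creep '[[[0,0,-3],[0,0,0]],[[0,0,-9],[0,0,0]],[[0,0,-14],[0,0,0]],[[0,0,-14],[0,0,0]],[[0,0,-14],[0,0,0]],[[0,0,-6],[0,0,0]],[[0,0,0],[0,0,0]],[[0,0,0],[0,0,0]]]'; python3 - <<'E'
from h import *
plan([.602,.2285,.09],3.6652)
E
```

```text
clock: 59.98
eef_pos: [0.5804, 0.3964, 0.0283]
tool_rot: [-0.259, 0.966, 0.0, 0.001]
ft_force: [-0.2, 0.1, -0.3]
grip_width: 0.0399
grasp_force: 0.0
clock: 60.85
eef_pos: [0.5804, 0.3963, 0.0283]
tool_rot: [-0.259, 0.966, 0.0, 0.001]
ft_force: [-1.1, -0.3, 6.2]
grip_width: 0.0155
grasp_force: 58.9
clock: 61.85
eef_pos: [0.5796, 0.3958, 0.0869]
tool_rot: [-0.259, 0.966, -0.0, -0.001]
ft_force: [-0.4, 0.9, -0.8]
grip_width: 0.0152
grasp_force: 58.7
turn [-0.0001 -0.0012  0.0011]
shift(turned) [  64.2976 -156.092    -3.1195] yaw -2.6168 world d [  22.3641 -167.3283    3.1195] |d| 168.84501297649555 q1,q6 0.599136493183435 0.07439242276532762 eef [0.5796 0.3958 0.0869]
```

```bash
python3 -m creep '[[[4,-10,0],[0,0,0]],[[8,-19.5,0],[0,0,0]],[[8,-19.5,0],[0,0,0]],[[8,-19.5,0],[0,0,0]],[[8,-19.5,0],[0,0,0]],[[8,-19.5,0],[0,0,0]],[[8,-19.5,0],[0,0,0]],[[8,-19.5,0],[0,0,0]],[[4.3,-9.6,0],[0,0,0]],[[0,0,0],[0,0,0]],[[0,0,0],[0,0,0]]]'; cat > l.py <<'E'
from h import *
from c import circ
import sys
p=shot('wrist');cv2.imwrite('pics/'+sys.argv[1]+'.png',p['image'])
C=cloud(p);o=bot.get_obs();z=o['eef_pos'][2]-.0072
q=C[(np.hypot(C[...,0]-.602,C[...,1]-.229)<.095)&(abs(C[...,2]-z)<.012)]
A=np.c_[q[:,:2]-[.602,.2285],np.ones(len(q))];z_=q[:,2]
for i in range(6):
    x=np.linalg.lstsq(A,z_,rcond=None)[0];r=abs(A@x-z_);k=r<max(.0015,np.percentile(r,80));A,z_,q=A[k],z_[k],q[k]
print('plate',len(q),x,'enclosing',cv2.minEnclosingCircle(q[:,:2].astype(np.float32)))
circ(p,(.602,.2285),.0405,.046,.073,.066,.082)
print([(round(e['score'],2),onz(p,e['position'],z-.004)[:2]) for e in vision.place_of(p,'lid')[:1]],[(round(e['score'],2),onz(p,e['position'],.005)[:2]) for e in vision.place_of(p,'dish')[:1]])
plan([.602,.2285,.0545],3.6652)
E
python3 l.py w10
```

```text
clock: 63.22
eef_pos: [0.6026, 0.2294, 0.0875]
tool_rot: [-0.26, 0.966, 0.0, 0.0]
ft_force: [0.0, -1.4, -0.8]
grip_width: 0.0157
grasp_force: 58.7
plate 58839 [0.0001 0.0001 0.0805] enclosing ((0.6014490127563477, 0.22920331358909607), 0.08097422122955322)
circ 0 [0.602  0.2285 0.073 ] rms nan sectors [0 0 0 0 0 0 0 0] z nan
[(0.8, array([0.6033, 0.2308]))] []
turn [0.0002 0.0001 0.0023]
shift(turned) [ 0.9458 -0.7462 32.9653] yaw -2.6157 world d [ -0.446   -1.1191 -32.9653] |d| 32.987297067005606 q1,q6 0.3640632093262136 -0.16186860594132307 eef [0.6024 0.2296 0.0875]c.py:6: RuntimeWarning: Mean of empty slice.
  th=np.arctan2(q[:,1]-f.x[1],q[:,0]-f.x[0]);print('circ',len(q),f.x,'rms',np.sqrt((f.fun**2).mean()),'sectors',np.histogram(th,8,(-np.pi,np.pi))[0],'z',np.median(q[:,2]));return f.x
  ret = ret.dtype.type(ret / rcount)
  return _methods._mean(a, axis=axis, dtype=dtype,
```

View pics/w10.png

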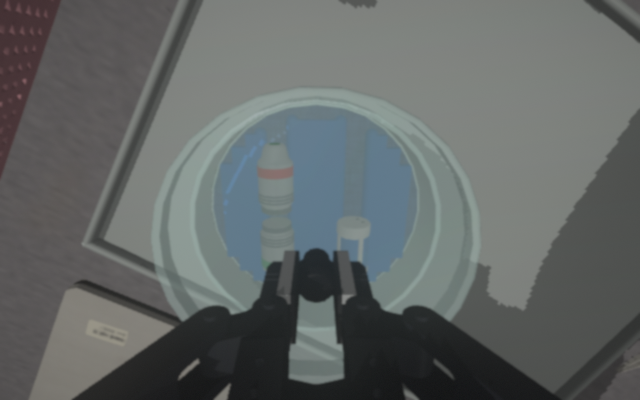

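```bash
python3 -m creep '[[[0.5,-0.4,6],[0,0,0.002]],[[0,0,6],[0,0,0]],[[0,0,4],[0,0,0]],[[0,0,3],[0,0,0]],[[0,0,2],[0,0,0]],[[0,0,2],[0,0,0]],[[0,0,2],[0,0,0]],[[0,0,0],[0,0,0]],[[0,0,0],[0,0,0]]]'; python3 -m creep '[[[0,0,2],[0,0,0]],[[0,0,2],[0,0,0]],[[0,0,0],[0,0,0]],[[0,0,0],[0,0,0]]]'
```

```text
clock: 64.5
eef_pos: [0.6024, 0.2282, 0.0626]
tool_rot: [-0.258, 0.966, 0.0, 0.0]
ft_force: [0.8, -0.3, -1.2]
grip_width: 0.0153
grasp_force: 58.7
clock: 65.0
eef_pos: [0.6023, 0.2282, 0.0585]
tool_rot: [-0.258, 0.966, 0.0, -0.0]
ft_force: [0.6, 0.1, -0.7]
grip_width: 0.016
grasp_force: 58.7
```

```bash
python3 -m creep '[[[0,0,1.5],[0,0,0]],[[0,0,1.5],[0,0,0]],[[0,0,0.6],[0,0,0]],[[0,0,0],[0,0,0]],[[0,0,0],[0,0,0]]]'; python3 -m creep '[[[0,0,0.6],[0,0,0]],[[0,0,0],[0,0,0]]]'
```

```text
clock: 65.62
eef_pos: [0.6024, 0.2281, 0.0549]
tool_rot: [-0.258, 0.966, -0.0, 0.0]
ft_force: [-0.1, 0.1, -1.4]
grip_width: 0.0152
grasp_force: 58.7
clock: 65.88
eef_pos: [0.6024, 0.2282, 0.0543]
tool_rot: [-0.258, 0.966, 0.0, 0.0]
ft_force: [0.7, 0.2, -1.2]
grip_width: 0.0158
grasp_force: 58.6
```

```bash
python3 -m creep '[[[0,0,0.7],[0,0,0]],[[0,0,0.5],[0,0,0]],[[0,0,0],[0,0,0]]]'; python3 -m creep '[[[0,0,0.3],[0,0,0]],[[0,0,0],[0,0,0]]]'
```

```text
clock: 66.25
eef_pos: [0.6024, 0.2282, 0.0542]
tool_rot: [-0.258, 0.966, 0.0, 0.0]
ft_force: [-2.5, -1.4, 4.8]
grip_width: 0.0159
grasp_force: 59.0
clock: 66.5
eef_pos: [0.6024, 0.2282, 0.0542]
tool_rot: [-0.258, 0.966, 0.0, 0.0]
ft_force: [-3.4, -1.9, 6.5]
grip_width: 0.0154
grasp_force: 59.1
```

Seated (contact force at the expected height). Release, retreat, check.

```bash
python3 -m creep '[[[0,0,-0.7],[0,0,0]],[[0,0,0],[0,0,0]]]'; python3 -m creep '[[[0,0,0],[0,0,0]],[[0,0,0],[0,0,0]],[[0,0,0],[0,0,0]],[[0,0,0],[0,0,0]],[[0,0,-8],[0,0,0]],[[0,0,-20],[0,0,0]],[[0,0,-30],[0,0,0]],[[0,0,-40],[0,0,0]],[[0,0,-40],[0,0,0]],[[0,0,-20],[0,0,0]],[[0,0,0],[0,0,0]],[[0,0,0],[0,0,0]]]' 42; python3 - <<'E'
from h import *
p=shot('wrist');t=shot('top')
for q in(p,t):
    C=cloud(q);m=(np.hypot(C[...,0]-.602,C[...,1]-.2285)<.095)&(abs(C[...,2]-.047)<.006);w=C[m]
    A=np.c_[w[:,:2]-[.602,.2285],np.ones(len(w))];print('lid',m.sum(),np.linalg.lstsq(A,w[:,2],rcond=None)[0],cv2.minEnclosingCircle(w[:,:2].astype(np.float32)))
    for n,z in(('lid',.043),('canister_spent',.016),('canister_fresh',.024),('objective_red',.024),('objective_green',.024),('objective_yellow',.016),('forceps',0),('timer',0)):print(n,[(round(e['score'],2),onz(q,e['position'],z)[:2]) for e in vision.place_of(q,n)[:1]])
cv2.imwrite('pics/end.png',p['image'])
E
```

```text
clock: 66.75
eef_pos: [0.6025, 0.2282, 0.0543]
tool_rot: [-0.258, 0.966, 0.0, 0.0]
ft_force: [-2.5, -1.3, 5.5]
grip_width: 0.0153
grasp_force: 59.1
clock: 68.25
eef_pos: [0.6018, 0.228, 0.2105]
tool_rot: [-0.258, 0.966, -0.0, -0.001]
ft_force: [0.7, 0.1, -1.0]
grip_width: 0.0417
grasp_force: 0.0
lid 22962 [0.001  0.0001 0.0473] ((0.6021362543106079, 0.22804750502109528), 0.08157416433095932)
lid [(0.68, array([0.6006, 0.2294]))]
canister_spent []
canister_fresh []
objective_red []
objective_green []
objective_yellow [(0.25, array([0.5464, 0.5354]))]
forceps [(0.8, array([0.5461, 0.5513]))]
timer [(0.84, array([0.4598, 0.5538]))]
lid 4608 [ 0.0015 -0.0016  0.0486] ((0.6027648448944092, 0.22591061890125275), 0.08148834854364395)
lid [(0.82, array([0.5966, 0.2253]))]
canister_spent [(0.5, array([0.4642, 0.1652]))]
canister_fresh []
objective_red []
objective_green []
objective_yellow []
forceps [(0.58, array([0.5486, 0.5452]))]
timer [(0.62, array([0.4593, 0.5524]))]
```

View pics/end.png

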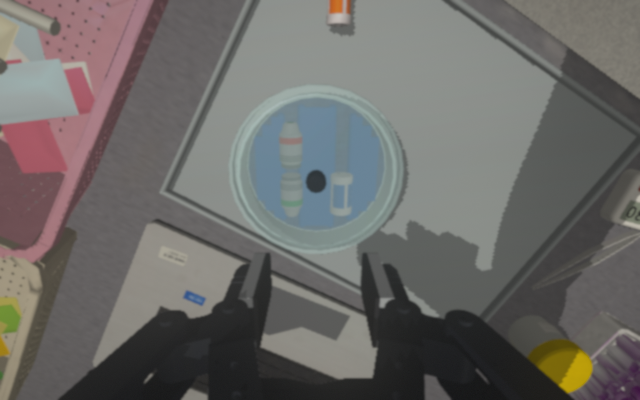

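```bash
python3 -c "
from h import *
print(workorder.job_done())"
```

```text
the job is handed in; nothing more can be done
None
```

I handed the job in at about 68 s of robot time. The red and green objectives and the fresh canister lie in the cradle's grooves, and the spent canister lies in the tray. The lid is back flat and centred (within about 1 mm by the wrist camera), the forceps and timer were not touched, and I saw no yellow objective in this run.

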